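Select measuring programme 27 on the roughness tester

ROBOT

A 6-joint arm with a two-finger parallel gripper is mounted at the origin on the work surface. World frame = base frame: x ahead of the robot, y to its left, z up, the work surface at z = 0. Lengths are in mm, angles in rad, forces in N, time in s.
With the tool pointing down it reaches from about 350 to 875 mm from the base axis. Payload 4.2 kg.
Tool frame: the origin (TCP) lies on the mounting face of the last link; the fingertips stand 173 mm ahead of it and the grasp point (between the pads) lies 155 mm ahead of it; z points along the fingers, y is the line along which they close (so a half turn about z gives the same grasp; the last joint's range is limited). The gripper opens to 85 mm and grips with 20 to 120 N. Pads are 22 mm wide; open, the fingers measure 114 mm over their backs; the gripper's body (76 mm by 85 mm) begins 54 mm behind the grasp point. The pads swing forward as they close: fully open they stand 13 mm farther back than shut.
Start: joints at [1.565, 0.385, 0.008, 0, -1.194, -0.259], TCP at [163.541, 603.203, 404.712] pointing down, gripper open.
Joint ranges: [-3.14, 3.14], [-1.21, 2.06], [-1.07, 1.41], [-3.16, 2.05], [-2.99, -0.16], [-3.1, 3.1]. Speed limits (rad/s): [2.79, 2.79, 3.14, 3.14, 3.14, 3.14].

INTERFACE

Orientations are given as a unit quaternion [x, y, z, w].
In Python, from bench import arm gives the robot as it stands.
- The arm moves only by the tool carry_out, never from a script. Its argument "rows" is a list of rows, each a list of 7 numbers: the shift along the tool's x, y, z as a fraction of full scale, then the turn, a rotation vector about the tool's x, y, z as a fraction of full scale, then the opening, from -1 (shut) to 1 (fully open). A call has 1 to 12 rows; each row is the pose to reach, as a shift and turn from the pose commanded when the call began, along the tool's axes at that moment, turning the shorter way round; what a row does not reach only later rows make up. Full scale, the value 1, is 20 cm for a shift and pi rad for a turn. A row lasts 1/8 s, in which the tool goes at most 62.5 mm and 10.7 degrees, less where a joint would pass 70% of its speed; a pose out of reach is approached as far as the arm can. A call with a number of a shift or a turn outside -1 to 1 is refused whole. A call with a gripper value outside its range is refused whole. The fingers move at their own pace and stop on an object; the grip force is fixed at half the most. Time passes only in rows, so rows that repeat a pose let the fingers close. It gives the time, the measured TCP pose, the force, the opening and the grip force at its end, in the units of the state.
- arm.read_state(): the state, without advancing time (a new reading comes with each control period).
- arm.get_image(name): name is "scene" or "top" or "wrist"; returns (picture, depth): 400x640x3 uint8, red, green, blue; 400x640 float32, mm along the optical axis (not along the pixel's ray), 0 where there is no reading.
- arm.calibration(name): a dict with "mtx" (3x3 intrinsics, pixels), "cam_to_world" (4x4, takes a point from camera to world coordinates). Camera axes: x right, y up, looking along -z (the intrinsics and any distortion apply to the point x, -y, -z); pixel columns grow to the right and rows downward; lengths in mm; the calibration is good to about 2 mm. A picture is of the moment at which its call begins: read the wrist's pose just before it. calibration takes no time and is no camera call; for the wrist camera it gives the pose at the moment of the call.
- arm.job_done(): hands the job in; it is judged then, once.
The state is a dict: "clock": time; "joints": joint angles; "joint_vel": joint speeds; "joint_efforts": joint torques, N m; "position": TCP position; "ee_rot": TCP orientation; "contact_force": force on the tool from outside, world axes, zero at the start; "wrist_torque": the same for the moment, N m; "gripper_width": finger opening in mm; "grasp_force": force on a finger pad.
Only numpy, scipy, OpenCV 4.12 (cv2) and the standard library are available. Lean on these libraries where they do the work, as an engineer would, in place of code of your own. Each camera call takes 0.05 s, during which the arm holds its last target. There are 200 camera calls.

TASK

Set up the roughness tester for the next part: with a light touch, roll the two knurled thumbwheels on its sloping control panel until the windows read 2 on the left and 7 on the right, each clicked home, then press the green start key and let go. Leave the gauges and parts on the bench where they lie.

Things in the scene. Friction and masses are not known exactly. Their poses are not given: they have to be found in the camera images.
- console: Grey control unit, fixed, 290 mm deep (x), 310 wide (y), 310 high. Origin on the bench under the panel's middle; x to the unit's back, y to the operator's left, z up. The dark panel rises at 35 degrees towards +x, 45 mm high at x = -80 mm, 101 at 0, 160 at 85. The display head overhangs it from x = 20 mm, 215 mm above the bench, so a tool must reach the wheels leaning, about square to the panel.
- tens_wheel (a joint): Knurled aluminium thumbwheel of the tens (left) digit, 90 mm across, 18 mm wide. Joint = digit in its window x 0.628 rad (0 at 0, 9 at 5.65, stops just beyond). Rolling the exposed rim up the slope (console +x) raises the digit. A sprung detent holds each digit; let go, the wheel snaps to the nearest. 2 N along the rim takes it over a click; a fingertip must bear on it with 10 to 20 N (never 60) or it slips.
- tens_rim (a point): The tens (left) wheel's rim where it stands farthest (15 mm) out of the panel, midway across its width. Its axle lies 45 mm below this point, square to the panel, along the console's y. About 80 degrees of rim is exposed. The point is fixed to the console and has its axes. The digit window is just left (+y) of the wheel, in a frame 4 mm high.
- units_wheel (a joint): Knurled aluminium thumbwheel of the units (right) digit, 90 mm across, 18 mm wide. Joint = digit in its window x 0.628 rad (0 at 0, 9 at 5.65, stops just beyond). Rolling the exposed rim up the slope (console +x) raises the digit. A sprung detent holds each digit; let go, the wheel snaps to the nearest. 2 N along the rim takes it over a click; a fingertip must bear on it with 10 to 20 N (never 60) or it slips.
- units_rim (a point): The units (right) wheel's rim where it stands farthest (15 mm) out of the panel, midway across its width. Its axle lies 45 mm below this point, square to the panel, along the console's y. About 80 degrees of rim is exposed. The point is fixed to the console and has its axes. The digit window is just left (+y) of the wheel, in a frame 4 mm high.
- start_key (a joint): Travel of the start key: 0 m when up, 0.006 m fully pressed; it springs back. It begins to move at 1.5 N and is fully down at 5 N.
- start_key_top (a point): Centre of the top face of the green round start key, 32 mm in diameter, to the right of the wheels. It faces square out of the 35 degree panel, standing 15 mm above it, and is pressed square to the panel. It has the console's axes leant back by 35 degrees, so its z points out of the panel.
- mag_base: Bystander: blue magnetic base 60 x 50 x 55 mm with a steel post to 185 mm height; origin at the centre of its underside.
- ring_gauge: Bystander: steel ring gauge, 84 mm across and 22 mm high, lying near the front of the console; origin at the centre of its underside.
- shaft: Bystander: ground steel shaft, 32 mm in diameter and 130 mm long, lying in front of the console; origin at the middle of its lowest line.
- caliper: Bystander: caliper 200 mm long lying flat; origin at the middle of its beam's underside.
- micrometer: Bystander: micrometer some 160 mm long lying flat; origin at the centre of its bow.
- wipe_jar: Bystander: white jar with a blue cap, 66 mm in diameter and 110 mm high; origin at the centre of its underside.

How it is judged:
By the outcome, as a careful person would: the job done as asked, in the order asked, and still so for the second after the job is handed in, with the robot touching nothing.
It also fails if it takes over 64 s, if anything falls off the work surface, if the arm or the gripper's body presses on something with over 40 N, if the wrist force passes 120 N, or if a joint passes its speed limit or range.

## Working session

There is one attempt and no reset: what is moved stays moved. The work goes in short steps, Python scripts to look and compute and a tool call to move; the robot and the scene stay as the last step left them, time stands still between calls to the robot, and variables do not carry over. Pictures are saved under pics/ and viewed, at most 10 in all, crops included, and the job is handed in when it is done.

Besides the shell and the picture viewer there is one more tool, called after "Emit:" as name(argument=value, ...) on one line, values as JSON. carry_out: Moves the arm, as the interface text tells. Its arguments: {"type":"object","properties":{"rows":{"type":"array"}},"required":["rows"]}

```bash
mkdir -p pics; ls; python3 - <<'E'
from bench import arm
import cv2,numpy as np
print(arm.read_state())
for n in("scene","top"):
    p,d=arm.get_image(n); cv2.imwrite(f"pics/{n}0.png",p[:,:,::-1]); np.save(f"{n}0.npy",d)
    c=arm.calibration(n); print(n,np.round(c["mtx"],1).tolist(),np.round(c["cam_to_world"],3).tolist(), {k:v for k,v in c.items() if k not in("mtx","cam_to_world")})
E
```

```text
pics
{'clock': 0.0, 'joints': array([ 1.56460012e+00,  3.85588623e-01,  6.64609379e-03, -4.77046387e-04,
       -1.19404737e+00, -2.58590904e-01]), 'joint_vel': array([-2.20346097e-04, -3.86489810e-04,  1.17553462e-03, -5.53763072e-04,
       -1.60308529e-05, -1.20489815e-03]), 'joint_efforts': array([ 1.83292577e-04, -3.92284083e+01,  1.88398415e+01,  4.18613479e+00,
       -4.69178427e-03, -1.89866576e-06]), 'position': array([163.48449143, 603.03520307, 403.61300904]), 'ee_rot': array([ 9.91236526e-01, -1.32094272e-01, -8.18905533e-05,  1.11596889e-03]), 'contact_force': array([-0.38774699, -0.87002095, -0.91251274]), 'wrist_torque': array([-0.0168705 , -0.06357378, -0.02396761]), 'grasp_force': 0.0, 'gripper_width': 85.29489932778596}
scene [[482.7, 0.0, 318.3], [0.0, 482.7, 202.6], [0.0, 0.0, 1.0]] [[-0.893, -0.289, 0.345, 906.132], [0.45, -0.589, 0.671, 913.275], [0.009, 0.755, 0.656, 942.148], [0.0, 0.0, 0.0, 1.0]] {}
top [[421.6, 0.0, 327.9], [0.0, 421.6, 204.6], [0.0, 0.0, 1.0]] [[-0.008, 0.993, -0.121, 323.186], [-1.0, -0.006, 0.018, 61.191], [0.017, 0.121, 0.993, 1168.529], [0.0, 0.0, 0.0, 1.0]] {}
```

View pics/scene0.png

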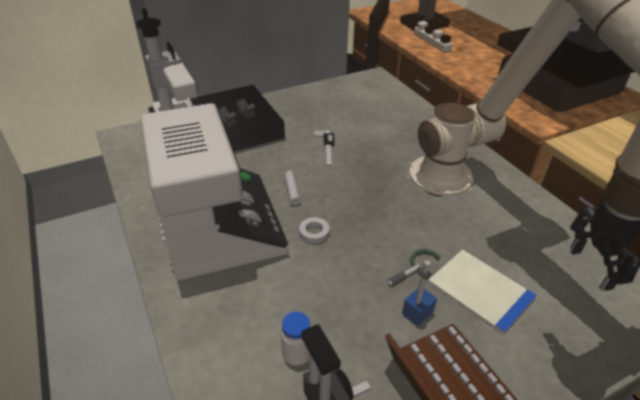

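View pics/top0.png

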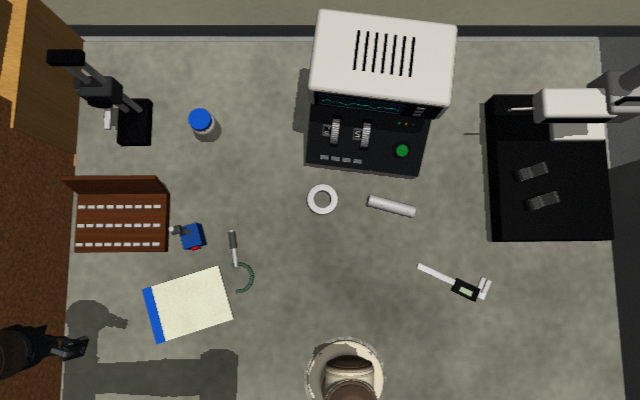

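The top view shows the console with wheels near (335,130) and (365,134) and the green key at (402,151). The ring gauge and shaft lie in front of it. Next I'll enlarge this area and fit the panel.

```bash
cat > h.py <<'E'
import numpy as np,cv2
from bench import arm
def world(n,d,uv,c=None):
    c=c or arm.calibration(n);K=c["mtx"];T=c["cam_to_world"]
    uv=np.atleast_2d(uv).astype(float);z=np.array([d[int(round(v)),int(round(u))] for u,v in uv])
    P=np.c_[(uv[:,0]-K[0,2])/K[0,0]*z,-(uv[:,1]-K[1,2])/K[1,1]*z,-z]
    return P@T[:3,:3].T+T[:3,3]
E
python3 - <<'E'
from h import *
p=cv2.imread("pics/top0.png");d=np.load("top0.npy")
cv2.imwrite("pics/topc.png",cv2.resize(p[85:185,295:440],None,fx=5.5,fy=5.5,interpolation=cv2.INTER_CUBIC))
# green key
m=(p[:,:,1].astype(int)>p[:,:,2]+40)&(p[:,:,1].astype(int)>p[:,:,0]+30);m[:, :380]=0;m[:,430:]=0
v,u=np.nonzero(m);print("key px",u.mean(),v.mean(),len(u));print(np.median(world("top",d,np.c_[u,v]),0))
# all panel pixels
uu,vv=np.meshgrid(np.arange(300,440),np.arange(85,185));W=world("top",d,np.c_[uu.ravel(),vv.ravel()])
np.save("W.npy",W)
# RANSAC plane with 35deg slope
s=W[(W[:,2]>40)&(W[:,2]<165)];rng=np.random.default_rng(0);b=0
for _ in range(2000):
    q=s[rng.choice(len(s),3,0)];n=np.cross(q[1]-q[0],q[2]-q[0]);L=np.linalg.norm(n)
    if L<1:continue
    n/=L;n*=np.sign(n[2]); 
    if abs(n[2]-np.cos(np.radians(35)))>.04:continue
    i=abs((s-q[0])@n)<2
    if i.sum()>b:b=i.sum();I=i
q=s[I];c=q.mean(0);n=np.linalg.svd(q-c)[2][2];n*=np.sign(n[2]);print(b,len(s),"n",n,"c",c,"tilt",np.degrees(np.arccos(n[2])),"yaw",np.degrees(np.arctan2(-n[1],-n[0])))
hgt=(s-c)@n
for lo,hi in((8,18),):
    k=(hgt>lo)&(hgt<hi);print(k.sum());print(np.round(np.c_[s[k],hgt[k]][::6],0).tolist())
E
```

```text
key px 401.0 146.7906976744186 129
[ 596.04178344 -150.31394747  101.07331359]
4267 6881 n [-0.5683561   0.07351254  0.81949207] c [623.72740704 -60.6716101   93.46617888] tilt 34.96602012155796 yaw -7.369857514745968
351
[[663.0, 30.0, 124.0, 9.0], [659.0, 30.0, 121.0, 10.0], [658.0, 15.0, 124.0, 11.0], [655.0, 17.0, 123.0, 12.0], [654.0, 17.0, 119.0, 9.0], [651.0, 30.0, 121.0, 14.0], [651.0, 15.0, 121.0, 13.0], [649.0, -64.0, 125.0, 11.0], [648.0, 20.0, 120.0, 14.0], [648.0, -60.0, 122.0, 10.0], [647.0, 25.0, 117.0, 12.0], [646.0, -55.0, 120.0, 10.0], [644.0, 30.0, 119.0, 16.0], [642.0, -49.0, 123.0, 15.0], [642.0, 33.0, 116.0, 15.0], [642.0, 17.0, 117.0, 15.0], [640.0, -62.0, 121.0, 14.0], [640.0, 22.0, 115.0, 15.0], [637.0, -54.0, 123.0, 17.0], [637.0, 27.0, 113.0, 15.0], [637.0, -50.0, 115.0, 11.0], [636.0, 32.0, 110.0, 14.0], [633.0, -47.0, 117.0, 15.0], [633.0, 33.0, 111.0, 16.0], [633.0, 17.0, 108.0, 12.0], [631.0, -60.0, 117.0, 16.0], [631.0, 22.0, 107.0, 13.0], [628.0, -55.0, 116.0, 16.0], [629.0, 30.0, 107.0, 15.0], [627.0, -50.0, 112.0, 14.0], [628.0, 35.0, 101.0, 11.0], [625.0, -45.0, 109.0, 13.0], [625.0, -63.0, 109.0, 12.0], [626.0, 22.0, 98.0, 8.0], [622.0, -55.0, 110.0, 15.0], [623.0, 19.0, 97.0, 9.0], [621.0, -61.0, 106.0, 12.0], [619.0, -56.0, 104.0, 12.0], [616.0, -51.0, 103.0, 13.0], [614.0, -48.0, 100.0, 12.0], [613.0, -54.0, 96.0, 9.0], [608.0, -145.0, 101.0, 9.0], [608.0, -160.0, 103.0, 10.0], [604.0, -151.0, 108.0, 17.0], [602.0, -146.0, 104.0, 15.0], [602.0, -162.0, 107.0, 16.0], [600.0, -154.0, 103.0, 14.0], [599.0, -145.0, 98.0, 11.0], [598.0, -160.0, 102.0, 14.0], [596.0, -147.0, 99.0, 14.0], [596.0, -163.0, 97.0, 11.0], [594.0, -148.0, 97.0, 13.0], [592.0, -162.0, 101.0, 16.0], [591.0, -147.0, 97.0, 16.0], [590.0, -141.0, 90.0, 10.0], [588.0, -155.0, 96.0, 15.0], [587.0, -146.0, 92.0, 13.0], [586.0, -161.0, 94.0, 14.0], [585.0, -159.0, 89.0, 11.0]]
```

View pics/topc.png

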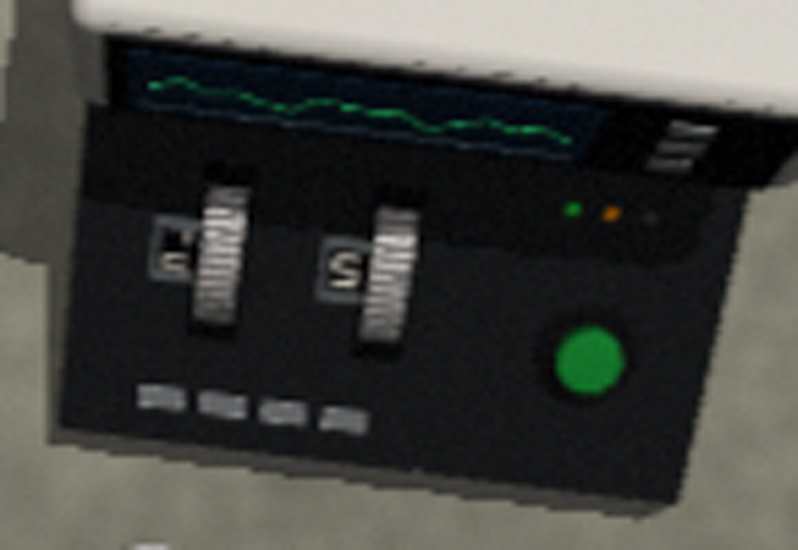

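The crop shows the tens wheel centred at crop (222,255), which is px (335.4,131.4). The units wheel is at (388,273), px (365.5,134.6), and the key at (590,360), px (402.3,150.5). Both windows sit to the left of their wheels, but I need to be closer to read the digits.

```bash
cat >> h.py <<'E'
import json,os
from scipy.spatial.transform import Rotation as Ro
n=np.array([-0.56836,0.07351,0.81949]);n/=np.linalg.norm(n);c0=np.array([623.73,-60.67,93.47])
yv=np.cross([0,0,1],[-n[0],-n[1],0]);yv/=np.linalg.norm(yv);u=np.cross(yv,n)  # left, upslope
RT=np.c_[u,-yv,-n]   # tool axes: x upslope, y right, z into panel
def rayplane(name,uv,off,c=None):
    c=c or arm.calibration(name);K=c["mtx"];T=c["cam_to_world"]
    r=T[:3,:3]@[(uv[0]-K[0,2])/K[0,0],-(uv[1]-K[1,2])/K[1,1],-1];o=T[:3,3]
    return o+r*((c0+n*off-o)@n)/(r@n)
def pan(p): q=np.asarray(p)-c0;return np.array([q@u,q@yv,q@n])   # panel coords: up, left, out
def unpan(a): return c0+a[0]*u+a[1]*yv+a[2]*n
def getcmd():
    if os.path.exists("cmd.json"): j=json.load(open("cmd.json"));return np.array(j["p"]),Ro.from_quat(j["q"])
    return np.array([163.541,603.203,404.712]),Ro.from_quat(arm.read_state()["ee_rot"])
def setcmd(p,R): json.dump({"p":list(map(float,p)),"q":list(map(float,R.as_quat()))},open("cmd.json","w"))
def row(tip,R=RT,ln=173):  # fraction row to put fingertip (panel coords) there
    p,q=getcmd();tp=unpan(tip)-ln*R[:,2]
    return np.round(np.r_[q.inv().apply(tp-p)/200,(q.inv()*Ro.from_matrix(R)).as_rotvec()/np.pi],4)
def applied(r):
    p,q=getcmd();r=np.array(r);setcmd(p+q.apply(r[:3]*200),q*Ro.from_rotvec(r[3:6]*np.pi))
def st():
    s=arm.read_state();p,q=getcmd();R=Ro.from_quat(s["ee_rot"]).as_matrix()
    f=s["contact_force"];print("t",round(s["clock"],2),"tip pan",np.round(pan(s["position"]+173*R[:,2]),1),"cmd",np.round(pan(p+173*q.as_matrix()[:,2]),1),"F up,left,out",np.round([f@u,f@yv,f@n],1),"tilt err deg",np.round(np.degrees((Ro.from_matrix(RT).inv()*Ro.from_matrix(R)).as_rotvec()),1),"w",round(s["gripper_width"],1))
E
python3 - <<'E'
from h import *
for nm,uv,o in(("tens",(335.4,131.4),13),("units",(365.5,134.6),13),("key",(402.3,150.5),15)):
    P=rayplane("top",uv,o);print(nm,np.round(P,1),np.round(pan(P),1))
W=np.load("W.npy");q=np.array([pan(w) for w in W])
for lo,hi in((65,110),(-15,30)):
    k=(q[:,1]>lo)&(q[:,1]<hi)&(q[:,2]>7)&(q[:,2]<19)&(abs(q[:,0])<70);print(k.sum(),np.percentile(q[k],[2,50,98],axis=0).round(1).tolist())
mid=unpan([10,45,150]);print("hover tip",mid)
p,qq=getcmd();tp=mid-173*RT[:,2];print("tcp",tp)
r=row([10,45,150]);print(r.tolist())
E
```

```text
tens [641.3  21.2 114.2] [17.5 83.4 13. ]
units [632.4 -56.2 114.9] [18.9  5.5 13. ]
key [ 594.1 -153.1   99.5] [-10.9 -95.5  15. ]
132 [[-10.3, 78.2, 7.5], [18.6, 86.9, 12.8], [41.3, 95.5, 17.2]]
128 [[-9.4, -1.8, 7.2], [17.2, 6.6, 12.8], [40.3, 15.7, 17.6]]
hover tip [552.37532059  -6.06637641 222.12439758]
tcp [454.04907352   6.65084933 363.8961201 ]
[2.1828, 2.498, 0.2092, 0.0138, 0.194, -0.0418]
```

Emit:
carry_out(rows=[[0.25, 0.28, 0, 0, 0, 0, -1], [0.5, 0.56, 0, 0, 0, 0, -1], [0.75, 0.84, 0, 0, 0, 0, -1], [0.75, 0.84, 0, 0, 0, 0, -1], [0.75, 0.84, 0, 0, 0, 0, -1]])

```text
clock: 0.72
position: [265.0, 399.5, 404.8]
ee_rot: [0.991, -0.133, -0.0, 0.0]
contact_force: [-0.5, -0.1, 0.1]
gripper_width: -0.1
grasp_force: 0.0
```

Emit:
carry_out(rows=[[0.25, 0.28, 0, 0, 0, 0, -1], [0.5, 0.56, 0, 0, 0, 0, -1], [0.75, 0.84, 0, 0, 0, 0, -1], [0.75, 0.84, 0, 0, 0, 0, -1], [0.75, 0.84, 0, 0, 0, 0, -1]])

```text
clock: 1.35
position: [365.8, 199.3, 404.6]
ee_rot: [0.991, -0.134, -0.0, 0.0]
contact_force: [0.5, 0.2, 0.2]
gripper_width: 0.1
grasp_force: 0.0
```

```bash
python3 - <<'E'
from h import *
for _ in 1,2: applied([0.75,0.84,0,0,0,0])
st();print(getcmd()[0],arm.read_state()["position"]);print(row([10,45,150]).tolist())
E
```

```text
t 1.35 tip pan [-157.8  224.7  278.9] cmd [-159.4  224.9  280.2] F up,left,out [ 0.5  0.2 -0.2] tilt err deg [ -2.5 -34.9   7.7] w 0.1
[363.78524196 199.72035675 404.72457524] [365.79438573 199.29064254 404.56670569]
[0.691, 0.8112, 0.2042, 0.0136, 0.194, -0.043]
```

Emit:
carry_out(rows=[[0.23, 0.27, 0.07, 0.004, 0.05, -0.01, -1], [0.46, 0.54, 0.14, 0.008, 0.1, -0.02, -1], [0.691, 0.811, 0.204, 0.0136, 0.15, -0.043, -1], [0.691, 0.811, 0.204, 0.0136, 0.194, -0.043, -1], [0.691, 0.811, 0.204, 0.0136, 0.194, -0.043, -1], [0.691, 0.811, 0.204, 0.0136, 0.194, -0.043, -1], [0.691, 0.811, 0.204, 0.0136, 0.194, -0.043, -1]])

```text
clock: 2.22
position: [457.4, 9.3, 370.0]
ee_rot: [0.953, -0.06, 0.295, 0.02]
contact_force: [-0.1, -0.2, -0.1]
gripper_width: 0.1
grasp_force: 0.0
```

```bash
python3 - <<'E'
from h import *
applied([0.691, 0.811, 0.204, 0.0136, 0.194, -0.043]);st()
c=arm.calibration("wrist");p,d=arm.get_image("wrist");cv2.imwrite("pics/w1.png",p[:,:,::-1]);np.save("w1.npy",d)
import pickle;pickle.dump(c,open("w1c.pkl","wb"))
s=arm.read_state();print(s["joints"].round(2));print(np.round(c["mtx"],0).tolist(),pan(c["cam_to_world"][:3,3]))
E
```

```text
t 2.23 tip pan [ 14.2  47.7 153.3] cmd [ 10.  45. 150.] F up,left,out [-0.1 -0.2 -0.1] tilt err deg [-0.1 -0.6 -0.1] w 0.1
[ 0.15  0.03 -0.92  1.33 -0.16  0.02]
[[285.0, 0.0, 318.0], [0.0, 285.0, 198.0], [0.0, 0.0, 1.0]] [ 95.89331731  48.06384028 294.91290904]
```

View pics/w1.png

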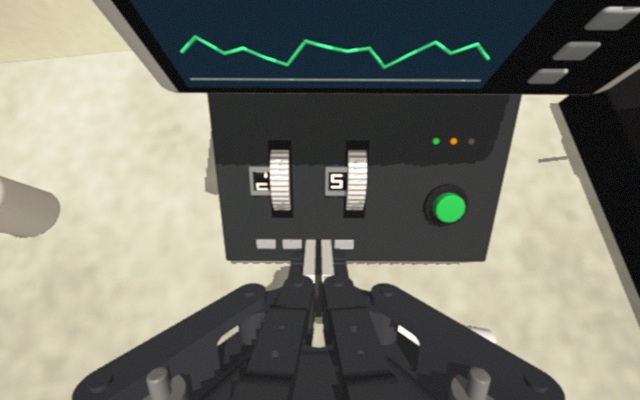

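The wrist view shows the tens wheel centre at about (280,180), the units wheel at (357,180) and the key at (449,207). The units window reads 5. The tens window is partly hidden by its wheel, so I'll enlarge it.

```bash
python3 - <<'E'
from h import *
import pickle
c=pickle.load(open("w1c.pkl","rb"));d=np.load("w1.npy")
p=cv2.imread("pics/w1.png");cv2.imwrite("pics/w1c.png",cv2.resize(p[130:235,235:475],None,fx=3.3,fy=5,interpolation=cv2.INTER_CUBIC))
for nm,uv,o in(("tens",(280,180),13),("units",(357,180),13),("key",(449.5,208),15)):
    P=rayplane("wrist",uv,o,c);print(nm,np.round(pan(P),1))
uu,vv=np.meshgrid(np.arange(225,475),np.arange(120,240));W=world("wrist",d,np.c_[uu.ravel(),vv.ravel()],c);q=np.array([pan(w) for w in W])
print("panel median out",np.median(q[:,2]))
for lo,hi in((65,100),(-15,20),(-125,-70)):
    k=(q[:,1]>lo)&(q[:,1]<hi)&(q[:,2]>8)&(q[:,2]<20)&(abs(q[:,0])<60);print(k.sum(),np.percentile(q[k],[2,50,98],axis=0).round(1).tolist())
E
```

```text
tens [19.1 86.1 13. ]
units [19.2  7.4 13. ]
key [-10.5 -91.   15. ]
panel median out -0.648206936847955
751 [[-6.6, 77.8, 8.3], [17.2, 86.3, 12.6], [37.0, 95.1, 15.6]]
772 [[-7.2, -1.7, 8.2], [17.1, 6.9, 12.8], [37.9, 15.6, 15.4]]
692 [[-25.2, -106.5, 9.1], [-10.6, -91.4, 14.1], [2.9, -78.1, 15.5]]
```

View pics/w1c.png

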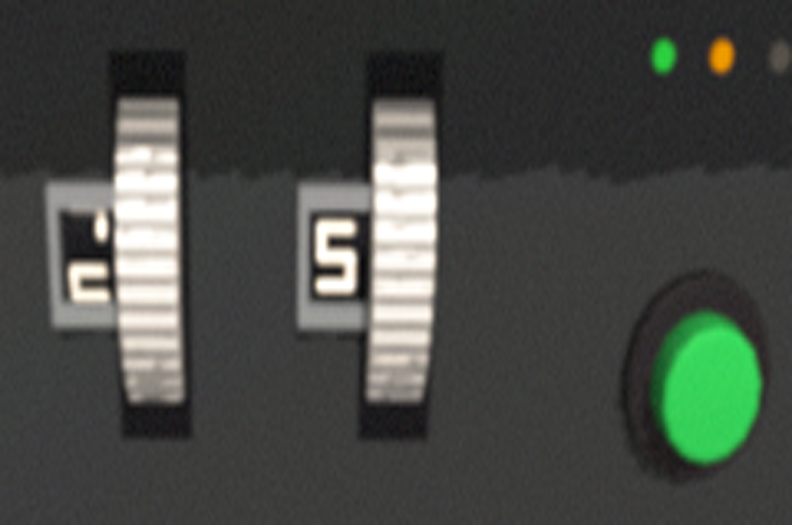

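The units window shows 5. The tens window seems to sit between two digits, and the wheel hides part of it. I'll move left and closer to read it, and check the joints there.

```bash
python3 - <<'E'
from h import *
print(row([17,130,80]).tolist())
E
```

```text
[0.0349, -0.4248, 0.3501, 0.0, 0.0, -0.0]
```

Emit:
carry_out(rows=[[0.01, -0.2, 0.1, 0, 0, 0, -1], [0.035, -0.425, 0.2, 0, 0, 0, -1], [0.035, -0.425, 0.35, 0, 0, 0, -1], [0.035, -0.425, 0.35, 0, 0, 0, -1], [0.035, -0.425, 0.35, 0, 0, 0, -1]])

```text
clock: 2.9
position: [514.6, 94.8, 323.0]
ee_rot: [0.954, -0.062, 0.293, 0.026]
contact_force: [0.2, -0.9, 0.6]
gripper_width: 0.1
grasp_force: 0.0
```

```bash
python3 - <<'E'
from h import *
applied([0.035,-0.425,0.35,0,0,0]);st()
p,d=arm.get_image("wrist");print(arm.read_state()["joints"].round(2))
cv2.imwrite("pics/w2.png",p[:,:,::-1])
E
```

```text
t 2.9 tip pan [ 24.  137.9  88.6] cmd [ 17. 130.  80.] F up,left,out [ 0.6 -0.9  0.3] tilt err deg [-0.8 -0.8 -0.2] w 0.1
[ 0.12  0.2  -0.84  1.9  -0.16 -0.54]
```

View pics/w2.png

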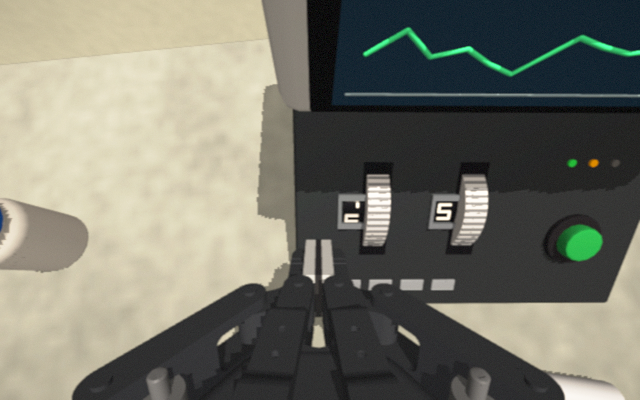

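The view shows the units reading 5 at (445,212) and the tens window at (350,212). The arm is also pinned at the joint 5 limit (-0.16), so I'll need another wrist configuration. I'll print the tens window as text to read it.

```bash
python3 - <<'E'
from h import *
g=cv2.cvtColor(cv2.imread("pics/w2.png"),cv2.COLOR_BGR2GRAY)
for x0 in(336,):
    for v in range(190,236): print("".join(" .:-=+*#%@"[min(9,int(x)//26)]*2 for x in g[v,x0:x0+36]))
E
```

```text
......................................................    ..--++##%%%%%%
::::::..............................::::::::..........    ..--++****####
::::::..............::::::::::::::::::::::::..........    ..--++**##%%%%
::::::::::::::::::::::::::::::::::::::::::::::::::::::....::--**@@@@@@@@
::::----==========================================------------**@@@@@@@@
::::--==++++++++++++++++++++++++++++++++++++++==++============**@@@@@@@@
::::--++++++++++++++++++++++++++++++++++++++++++++++++++++====**@@@@@@@@
::::--++++++++++++++++++++++++++++++++++++++++++++++++++++====++##%%@@@@
::::==++++++++++++++++++++++++++++++++++++++++++++++++++==----++**######
::::==++++++++++++++++++++++++++++++++++++++++++++++++++==----++####%%%%
::::==++++++++++++++++++++++++++++++++++++**++++++++++++==----++%%@@@@@@
::::==++++==--::::------------------==++**##**==::::::::::----++@@@@@@@@
::::==++++==--....................::::==##%%##==::..  ....::==**@@@@@@@@
::::==++++==--........................++@@@@@@**::........::--++%%@@@@@@
::::==++++==--........................++@@@@@@**::........::--++##%%%%%%
::::=
[... 1557 characters left out ...]
+++++++++++++++++++++==------==++**********
::--++++++++++++++++++++++++++++++++++++++++++++====------==**##########
::--==++++++++++++++++++++++++++++++++++++++++++==--------==**%%%%%%%%%%
::::::::--::::::::::::----::----------------::::::..::::--==**%%%%%%%%%%
::::....................::::..::::::::::..........  ..::--==**####******
::::::....::::::::::::::::::::::::::::::::::::....  ..::--==++++++++++++
::::::::::::::::::::::::::::::::::::::::::::::........::--==++**********
::::::::::::::::::::::::::::::::::::::::::::::....  ..::==++##%%%%%%%%%%
::::::::::::::::::::::::::::::::::::::::::::::....  ..::==**##%%%%%%%%##
::::::::::::::::::::::::::::::::::::::::::::::....  ..::==++************
```

The tens wheel sits between 4 (above) and 5 (below), about 4.5, so it needs to go down. Joint 5 can't pass -0.16 on this branch. I'll back off, swing the wrist round to the flipped branch (joint 4 near -pi) and turn the tool half round, which also puts the camera on the downhill side.

```bash
cat >> h.py <<'E'
def RL(L,b=0,s=0):  # lean deg from vertical, lateral deg, spin deg
    xh=np.array([-n[0],-n[1],0]);xh/=np.linalg.norm(xh);L=np.radians(L)
    Z=np.sin(L)*xh-np.cos(L)*np.array([0,0,1]);X=np.cos(L)*xh+np.sin(L)*np.array([0,0,1])
    return np.c_[X,np.cross(Z,X),Z]@Ro.from_euler("XZ",[b,s],degrees=True).as_matrix()
def rowp(tp,R):
    p,q=getcmd();return np.round(np.r_[q.inv().apply(np.array(tp)-p)/200,(q.inv()*Ro.from_matrix(R)).as_rotvec()/np.pi],3).tolist()
E
python3 - <<'E'
from h import *
s=arm.read_state();p,q=getcmd();print("cmd",p,"meas",s["position"])
print("from cmd ",rowp([430,60,430],RL(10,-25)))
setcmd(s["position"],Ro.from_quat(s["ee_rot"]));print("from meas",rowp([430,60,430],RL(10,-25)))
E
```

```text
cmd [510.43811582  85.10435727 310.57723485] meas [514.33711977  94.74509118 323.26198195]
from cmd  [0.029, 0.176, -0.709, -0.137, -0.136, -0.03]
from meas [-0.028, 0.235, -0.661, -0.132, -0.132, -0.029]
```

Emit:
carry_out(rows=[[0, 0.06, -0.25, 0, 0, 0, -1], [0, 0.12, -0.45, 0, -0.06, 0, -1], [0, 0.2, -0.6, -0.02, -0.12, 0, -1], [0, 0.2, -0.65, -0.07, -0.132, -0.015, -1], [0, 0.2, -0.65, -0.132, -0.132, -0.029, -1], [0, 0.2, -0.65, -0.132, -0.132, -0.029, -1]])

```text
clock: 3.7
position: [433.9, 65.9, 432.9]
ee_rot: [0.972, -0.083, 0.111, 0.191]
contact_force: [1.2, -0.6, -0.2]
gripper_width: -0.1
grasp_force: 0.0
```

```bash
python3 - <<'E'
from h import *
r=[0, 0.2, -0.65, -0.132, -0.132, -0.029]
s=arm.read_state();print(s["joints"].round(2),s["position"].round(1))
applied(r);print("pred if meas base",getcmd()[0].round(1))
setcmd([510.44,85.10,310.58],Ro.from_matrix(RT));applied(r);print("pred if cmd base",getcmd()[0].round(1))
E
```

```text
[ 0.61  0.02 -0.59  0.5  -1.09  0.53] [433.9  65.9 432.9]
pred if meas base [436.8  66.2 431.3]
pred if cmd base [431.4  55.  417.1]
```

```bash
python3 - <<'E'
from h import *
s=arm.read_state();setcmd(s["position"],Ro.from_quat(s["ee_rot"]))
print(rowp([430,20,430],RL(10,25,-60)))
E
```

```text
[0.005, 0.208, 0.099, 0.245, 0.112, -0.312]
```

Emit:
carry_out(rows=[[0, 0.05, 0.02, 0.05, 0.02, -0.06, -1], [0, 0.1, 0.05, 0.1, 0.045, -0.12, -1], [0, 0.2, 0.1, 0.15, 0.07, -0.18, -1], [0, 0.2, 0.1, 0.2, 0.09, -0.25, -1], [0, 0.2, 0.1, 0.245, 0.112, -0.312, -1], [0, 0.2, 0.1, 0.245, 0.112, -0.312, -1], [0, 0.2, 0.1, 0.245, 0.112, -0.312, -1], [0, 0.2, 0.1, 0.245, 0.112, -0.312, -1]])

```text
clock: 4.7
position: [431.9, 21.9, 427.9]
ee_rot: [0.862, 0.449, 0.193, -0.132]
contact_force: [-0.4, -0.0, -0.6]
gripper_width: 0.2
grasp_force: 0.0
```

```bash
python3 - <<'E'
from h import *
s=arm.read_state();print(s["joints"].round(2),s["position"].round(1))
applied([0, 0.2, 0.1, 0.245, 0.112, -0.312])
print(getcmd()[0])
for R in (RL(25,30,-120),RL(25,30,-179),RL(25,30,60)):print(rowp([430,0,430],R))
E
```

```text
[ 0.3  -0.01 -0.32 -0.4  -0.95  2.41] [431.9  21.9 427.9]
[429.49268487  21.570738   428.98768112]
[-0.075, 0.062, -0.047, -0.078, 0.029, -0.37]
[-0.075, 0.062, -0.047, -0.096, -0.015, -0.695]
[-0.075, 0.062, -0.047, 0.033, 0.088, 0.625]
```

Emit:
carry_out(rows=[[0, 0, 0, 0.003, 0.008, 0.058, -1], [0, 0, 0, 0.006, 0.016, 0.116, -1], [0, 0, 0, 0.009, 0.025, 0.174, -1], [0, 0, 0, 0.013, 0.033, 0.232, -1], [-0.07, 0.06, -0.04, 0.016, 0.041, 0.29, -1], [-0.07, 0.06, -0.04, 0.02, 0.05, 0.35, -1], [-0.07, 0.06, -0.04, 0.022, 0.058, 0.41, -1], [-0.07, 0.06, -0.04, 0.026, 0.066, 0.47, -1], [-0.07, 0.06, -0.04, 0.029, 0.075, 0.53, -1], [-0.07, 0.06, -0.04, 0.031, 0.082, 0.58, -1], [-0.07, 0.06, -0.04, 0.033, 0.088, 0.625, -1], [-0.07, 0.06, -0.04, 0.033, 0.088, 0.625, -1]])

```text
clock: 6.2
position: [432.3, 2.0, 427.6]
ee_rot: [0.816, -0.476, 0.078, -0.32]
contact_force: [0.1, 0.6, -0.3]
gripper_width: 0.0
grasp_force: 0.0
```

```bash
python3 - <<'E'
from h import *
s=arm.read_state();print(s["joints"].round(2),s["position"].round(1))
applied([-0.07, 0.06, -0.04, 0.033, 0.088, 0.625])
print(getcmd()[0])
for R in (RL(35,30,170),RL(45,25,180),RL(50,20,180)):print(rowp([430,0,430],R))
E
```

```text
[ 0.23 -0.04 -0.34 -0.52 -0.75  0.57] [432.3   2.  427.6]
[430.35931205   1.49061639 429.18177801]
[0.004, 0.001, -0.007, 0.05, -0.023, 0.582]
[0.004, 0.001, -0.007, 0.116, -0.029, 0.608]
[0.004, 0.001, -0.007, 0.159, -0.018, 0.596]
```

Emit:
carry_out(rows=[[0, 0, 0, 0.01, -0.003, 0.058, -1], [0, 0, 0, 0.022, -0.006, 0.116, -1], [0, 0, 0, 0.034, -0.009, 0.174, -1], [0, 0, 0, 0.046, -0.012, 0.232, -1], [0, 0, 0, 0.057, -0.015, 0.29, -1], [0, 0, 0, 0.07, -0.018, 0.35, -1], [0, 0, 0, 0.08, -0.021, 0.41, -1], [0, 0, 0, 0.09, -0.024, 0.47, -1], [0, 0, 0, 0.102, -0.026, 0.53, -1], [0, 0, 0, 0.11, -0.028, 0.58, -1], [0, 0, 0, 0.116, -0.029, 0.608, -1], [0, 0, 0, 0.116, -0.029, 0.608, -1]])

```text
clock: 7.7
position: [432.6, 1.8, 426.9]
ee_rot: [-0.027, 0.905, 0.173, 0.387]
contact_force: [-1.3, -0.1, -0.5]
gripper_width: -0.1
grasp_force: 0.0
```

```bash
python3 - <<'E'
from h import *
s=arm.read_state();print(s["joints"].round(3).tolist(),s["position"].round(1))
applied([0,0,0,0.116, -0.029, 0.608])
p,q=getcmd();print(p,q.as_quat(),s["ee_rot"])
for L,b in ((50,20),(50,12),(45,10)):print(rowp([460,0,370],RL(L,b,180)))
E
```

```text
[0.338, -0.091, -0.513, -0.304, -0.289, -1.596] [432.6   1.8 426.9]
[430.35931205   1.49061639 429.18177801] [ 0.02512093 -0.90553927 -0.17469646 -0.38580917] [-0.02709204  0.90537446  0.17263047  0.38699074]
[0.105, -0.122, 0.29, 0.027, -0.026, -0.01]
[0.105, -0.122, 0.29, 0.072, -0.026, -0.008]
[0.105, -0.122, 0.29, 0.083, 0.0, 0.0]
```

I'll fit the arm's kinematics to the logged poses so I can choose a reachable tool lean properly.

```bash
cat > fk.py <<'E'
from h import *
from scipy.optimize import least_squares
D=[([1.5646,.3856,.00665,-.0005,-1.19405,-.2586],[163.48,603.04,403.61],[.99124,-.13209,0,.0011]),
([.15,.03,-.92,1.33,-.16,.02],[457.4,9.3,370.0],[0.953,-0.06,0.295,0.02]),
([.12,.2,-.84,1.9,-.16,-.54],[514.34,94.75,323.26],[0.954,-0.062,0.293,0.026]),
([.61,.02,-.59,.5,-1.09,.53],[433.9,65.9,432.9],[0.972,-0.083,0.111,0.191]),
([.3,-.01,-.32,-.4,-.95,2.41],[431.9,21.9,427.9],[0.862,0.449,0.193,-0.132]),
([.23,-.04,-.34,-.52,-.75,.57],[432.3,2.0,427.6],[0.816,-0.476,0.078,-0.32]),
([.338,-.091,-.513,-.304,-.289,-1.596],[432.6,1.8,426.9],[-0.027,0.905,0.173,0.387])]
def fk(j,P,full=False):
    a,h,L1,L2,e,d=P[:6];ph=j[1]-j[2];r=a+L1*np.sin(j[1])+L2*np.cos(ph)+e*np.sin(ph);z=h+L1*np.cos(j[1])-L2*np.sin(ph)+e*np.cos(ph)
    R=Ro.from_euler("ZYXYX",[j[0],ph,S[0]*j[3],S[1]*j[4],S[2]*j[5]])*Ro.from_rotvec(P[6:9])
    w=np.array([r*np.cos(j[0]),r*np.sin(j[0]),z])
    return w+d*R.as_matrix()[:,2],R
import itertools
def res(P): return np.concatenate([np.r_[(fk(j,P)[0]-p)/2,(Ro.from_quat(q).inv()*fk(j,P)[1]).as_rotvec()*100] for j,p,q in D])
C0=[Ro.from_euler("YX",[np.pi/2,k]).as_rotvec() for k in (0,1.57,3.1,-1.57)]
try: P,S=(lambda z:(z["P"],z["S"]))(np.load("fk.npz"))
except Exception:
    best=None
    for S in itertools.product((1,-1),repeat=3):
        for c in C0:
            o=least_squares(res,np.r_[0,350,350,350,0,200,c],loss="soft_l1",max_nfev=300)
            if best is None or o.cost<best[0]:best=(o.cost,o.x,S)
    P,S=best[1:];S=np.array(S);np.savez("fk.npz",P=P,S=S)
    print(best[0],P.round(3),S);print(np.abs(res(P)).reshape(-1,6).round(1))
lo=np.array([-3.14,-1.21,-1.07,-3.16,-2.99,-3.1]);hi=np.array([3.14,2.06,1.41,2.05,-.16,3.1])
def ik(p,R,j0):
    f=lambda j:np.r_[fk(j,P)[0]-p,(Ro.from_matrix(R).inv()*fk(j,P)[1]).as_rotvec()*300]
    o=least_squares(f,np.clip(j0,lo+.001,hi-.001),bounds=(lo,hi),x_scale=[.1]*6);return o.x,np.abs(o.fun).max()
E
python3 - <<'E'
from fk import *
tens=np.array([17.5,86.3,15.]);ap=unpan(tens)
for L in(20,25,35,40,45,50,55):
  for b in(0,10):
   for s in(0,180):
    R=RL(L,b,s);out=[]
    for j0 in([.1,.3,-.5,0,-.4,0],[.1,.3,-.6,-2.8,-.4,0],[.1,.3,-.6,-2.,-.4,1]):
        j,e=ik(ap-173*R[:,2],R,np.array(j0,float));out.append((round(e,1),j.round(2).tolist()))
    o=min(out,key=lambda t:t[0]);print(L,b,s,o, [x[1][3:5] for x in out if x[0]<1 and x is not o])
E
```

```text
Traceback (most recent call last):
  File "fk.py", line 18, in <module>
    try: P,S=(lambda z:(z["P"],z["S"]))(np.load("fk.npz"))
                                        ~~~~~~~^^^^^^^^^^
FileNotFoundError: [Errno 2] No such file or directory: 'fk.npz'

During handling of the above exception, another exception occurred:

Traceback (most recent call last):
  File "fk.py", line 23, in <module>
    o=least_squares(res,np.r_[0,350,350,350,0,200,c],loss="soft_l1",max_nfev=300)
  File "fk.py", line 16, in res
    def res(P): return np.concatenate([np.r_[(fk(j,P)[0]-p)/2,(Ro.from_quat(q).inv()*fk(j,P)[1]).as_rotvec()*100] for j,p,q in D])
                                              ~~^^^^^
  File "fk.py", line 12, in fk
    R=Ro.from_euler("ZYXYX",[j[0],ph,S[0]*j[3],S[1]*j[4],S[2]*j[5]])*Ro.from_rotvec(P[6:9])
      ~~~~~~~~~~~~~^^^^^^^^^^^^^^^^^^^^^^^^^^^^^^^^^^^^^^^^^^^^^^^^^
  File "scipy/spatial/transform/_rotation.pyx", line 1413, in scipy.spatial.transform._rotation.Rotation.from_euler
ValueError: Expected axis specification to be a non-empty string of upto 3 characters, got ZYXYX
```

```bash
sed -i 's/Ro.from_euler("ZYXYX",\[j\[0\],ph,S\[0\]\*j\[3\],S\[1\]\*j\[4\],S\[2\]\*j\[5\]\])/Ro.from_euler("ZYX",[j[0],ph,S[0]*j[3]])*Ro.from_euler("YX",[S[1]*j[4],S[2]*j[5]])/' fk.py
cat > plan.py <<'E'
from fk import *
tens=np.array([17.5,86.3,15.]);ap=unpan(tens)
for L in(20,25,35,40,45,50,55):
  for b in(0,10):
   for s in(0,180):
    R=RL(L,b,s);out=[]
    for j0 in([.1,.3,-.5,0,-.4,0],[.1,.3,-.6,-2.8,-.4,0],[.1,.3,-.6,-2.,-.4,1]):
        j,e=ik(ap-173*R[:,2],R,np.array(j0,float));out.append((round(e,1),j.round(2).tolist()))
    o=min(out,key=lambda t:t[0]);print(L,b,s,o, [x[1][3:5] for x in out if x[0]<1 and x is not o])
E
time timeout 500 python3 plan.py
```

```text
472.14697319802224 [369.886  29.881 356.763  83.448  55.832 -21.441  -1.211   1.209  -1.209] [-1 -1 -1]
[[7.990e+01 4.000e-01 4.000e-01 1.000e-01 1.000e-01 1.000e-01]
 [1.000e-01 3.160e+01 6.000e-01 1.000e-01 1.000e-01 5.000e-01]
 [5.000e-01 1.470e+01 1.510e+01 1.000e-01 2.000e-01 2.000e-01]
 [2.330e+01 1.079e+02 1.450e+01 3.000e-01 4.000e-01 3.000e-01]
 [2.800e+00 5.320e+01 2.800e+00 5.000e-01 1.000e-01 3.000e-01]
 [8.000e-01 4.570e+01 2.100e+00 2.000e-01 2.000e-01 5.000e-01]
 [1.780e+01 6.790e+01 5.600e+00 0.000e+00 1.000e-01 2.000e-01]]
20 0 0 (np.float64(16.0), [0.05, 0.49, -1.07, -3.16, -0.33, -1.72]) []
20 0 180 (np.float64(16.5), [0.05, 0.49, -1.07, -3.16, -0.33, 1.42]) []
20 10 0 (np.float64(7.0), [0.01, 0.48, -1.07, -2.79, -0.38, -2.03]) []
20 10 180 (np.float64(7.0), [0.01, 0.48, -1.07, -2.79, -0.37, 1.11]) []
25 0 0 (np.float64(20.2), [0.05, 0.47, -1.07, -3.16, -0.41, -1.72]) []
25 0 180 (np.float64(20.7), [0.05, 0.47, -1.07, -3.16, -0.41, 1.42]) []
25 10 0 (np.float64(15.7), [0.01, 0.47, -1.07, -2.87, -0.44, -1.95]) []
25 10 180 (np.float64(15.7), [0.01, 0.47, -1.07, -2.8
[... 799 characters left out ...]
1.75]) []
45 10 180 (np.float64(54.3), [0.02, 0.43, -1.07, -3.04, -0.74, 1.39]) []
50 0 0 (np.float64(61.3), [0.05, 0.43, -1.07, -3.16, -0.82, -1.67]) []
50 0 180 (np.float64(61.3), [0.05, 0.43, -1.07, -3.16, -0.81, 1.47]) []
50 10 0 (np.float64(64.2), [0.02, 0.42, -1.07, -3.06, -0.83, -1.72]) []
50 10 180 (np.float64(64.2), [0.02, 0.42, -1.07, -3.07, -0.83, 1.42]) []
55 0 0 (np.float64(71.0), [0.05, 0.43, -1.07, -3.16, -0.91, -1.66]) []
55 0 180 (np.float64(71.0), [0.05, 0.43, -1.07, -3.16, -0.91, 1.48]) []
55 10 0 (np.float64(73.9), [0.03, 0.43, -1.07, -3.08, -0.92, -1.7]) []
55 10 180 (np.float64(73.9), [0.03, 0.43, -1.07, -3.08, -0.92, 1.45]) []
real	1m53.287s
user	1m51.318s
sys	0m0.237s
```

The orientation model fits. The position model needs wrist offsets, and given the rotations it's linear in them, so I'll refit it that way.

```bash
cat > fit2.py <<'E'
import numpy as np
z=np.load("fk.npz");Pr=z["P"];S=z["S"]
src=open("fk.py").read().split("def fk")[0];exec(src)
Cc=Ro.from_rotvec(Pr[6:9])
def basis(j):
    R1=Ro.from_euler("Z",j[0]);R2=R1*Ro.from_euler("Y",j[1]);R3=R1*Ro.from_euler("Y",j[1]-j[2]);R5=R3*Ro.from_euler("X",S[0]*j[3])*Ro.from_euler("Y",S[1]*j[4])
    return np.c_[R1.apply([1,0,0]),[0,0,1],R2.apply([0,0,1]),R2.apply([1,0,0]),R3.apply([1,0,0]),R3.apply([0,0,1]),R5.apply([1,0,0]),R5.apply([0,0,1])],R5*Ro.from_euler("X",S[2]*j[5])*Cc
E
cat > t.py <<'E'
from fit2 import *
A=np.vstack([basis(j)[0] for j,_,_ in D]);b=np.concatenate([p for _,p,_ in D])
x=np.linalg.lstsq(A,b,rcond=1e-4)[0];print(x.round(1));print((A@x-b).reshape(-1,3).round(1))
E
python3 t.py; sed -n 1,5p fk.py >/dev/null; python3 -c "
from fit2 import *
print(Cc.as_matrix().round(3),S)"
```

```text
[343.7 -73.8 508.2 -63.7  80.1  78.6  65.3  22.4]
[[-159.8   -1.5   -4.6]
 [ -16.5   68.8   -7.1]
 [   2.3  -21.3   23.7]
 [ -78.2  154.9  -41.7]
 [ -37.7  116.4    3.9]
 [ -33.9  105.6   13.2]
 [ -51.8  131.2   12.6]]
[[ 0.001 -0.001  1.   ]
 [-1.    -0.001  0.001]
 [ 0.001 -1.    -0.001]] [-1 -1 -1]
```

```bash
cat > fit2.py <<'E'
import numpy as np
z=np.load("fk.npz");Pr=z["P"];S=z["S"]
src=open("fk.py").read().split("def fk")[0];exec(src)
Cc=Ro.from_matrix([[0,0,1],[-1,0,0],[0,-1,0]])
def basis(j):
    R1=Ro.from_euler("Z",j[0]);R2=R1*Ro.from_euler("Y",j[1]);R3=R1*Ro.from_euler("Y",j[1]-j[2]);R5=R3*Ro.from_euler("X",S[0]*j[3])*Ro.from_euler("Y",S[1]*j[4])
    return np.c_[R1.apply([1,0,0]),[0,0,1],R2.apply([0,0,1]),R3.apply([1,0,0]),R3.apply([0,0,1]),R5.apply([1,0,0]),R5.apply([0,0,1]),R1.apply([0,1,0]),R5.apply([0,1,0])],R5*Ro.from_euler("X",S[2]*j[5])*Cc
E
python3 t.py
```

```text
[-1.700e+00  1.636e+02  5.651e+02  4.251e+02 -1.900e+00  1.244e+02
 -4.000e-01 -6.000e-01 -1.594e+02]
[[ 0.1  0.3  0.1]
 [ 0.5  1.  -1.1]
 [-0.  -0.7  0.4]
 [-1.8  0.2  1. ]
 [-0.7 -1.4 -0.8]
 [ 1.3  0.3  0.2]
 [ 0.3 -0.   0.1]]
```

```bash
cat > ikk.py <<'E'
from fit2 import *
from h import *
from scipy.optimize import least_squares
X=np.array([0,163.6,565,425,0,124.4,0,0,-159.4])
lo=np.array([-3.14,-1.21,-1.07,-3.16,-2.99,-3.1]);hi=np.array([3.14,2.06,1.41,2.05,-.16,3.1])
def fk(j): B,R=basis(j);return B@X,R
def ik(p,R,j0):
    Ri=Ro.from_matrix(R).inv()
    def f(j): P,Q=fk(j);return np.r_[P-p,(Ri*Q).as_rotvec()*300]
    o=least_squares(f,np.clip(j0,lo+.001,hi-.001),bounds=(lo,hi),x_scale=.1,max_nfev=60);return o.x,np.abs(o.fun).max()
E
cat > plan.py <<'E'
from ikk import *
seeds=[[j1,j2,j3,j4,j5,j6] for j1 in(-.3,.4) for j2 in(.2,) for j3 in(-.6,) for j4 in(0,-1.5,1.5,-2.9) for j5 in(-.5,) for j6 in(-1.,1.5)]
for nm,t in(("tens",[17.5,86.3,15]),("key",[-10.6,-91.2,15])):
 for L in(20,28,35,42):
  for b in(-10,0,10):
   for s in(0,90):
    R=RL(L,b,s);sol={}
    for j0 in seeds:
        j,e=ik(unpan(t)-173*R[:,2],R,np.array(j0,float))
        if e<.5: sol[tuple(j.round(1))]=j.round(2).tolist()
    print(nm,L,b,s,list(sol.values()))
E
timeout 550 python3 plan.py
```

```text
tens 20 -10 0 [[0.37, 0.39, -0.59, 0.76, -0.48, 0.38]]
tens 20 -10 90 [[0.37, 0.39, -0.59, 0.76, -0.48, -1.19]]
tens 20 0 0 [[0.34, 0.38, -0.53, 0.43, -0.38, 0.73]]
tens 20 0 90 [[0.34, 0.38, -0.53, 0.43, -0.38, -0.85]]
tens 20 10 0 [[0.28, 0.38, -0.38, -0.07, -0.43, 1.25]]
tens 20 10 90 [[0.28, 0.38, -0.38, -0.07, -0.43, -0.32]]
tens 28 -10 0 [[0.2, 0.35, -0.78, 1.51, -0.32, -0.24]]
tens 28 -10 90 [[0.2, 0.35, -0.78, 1.51, -0.32, -1.81]]
tens 28 0 0 []
tens 28 0 90 []
tens 28 10 0 []
tens 28 10 90 []
tens 35 -10 0 []
tens 35 -10 90 []
tens 35 0 0 []
tens 35 0 90 []
tens 35 10 0 []
tens 35 10 90 []
tens 42 -10 0 []
tens 42 -10 90 []
tens 42 0 0 []
tens 42 0 90 []
tens 42 10 0 []
tens 42 10 90 []
key 20 -10 0 [[-0.0, 0.35, -0.76, 1.02, -0.25, 0.45]]
key 20 -10 90 [[-0.0, 0.35, -0.76, 1.02, -0.25, -1.13]]
key 20 0 0 [[0.04, 0.36, -0.53, 0.18, -0.34, 1.24]]
key 20 0 90 [[0.04, 0.36, -0.53, 0.18, -0.34, -0.33]]
key 20 10 0 [[-0.07, 0.38, -0.33, -0.31, -0.53, 1.79]]
key 20 10 90 [[-0.07, 0.38, -0.33, -0.31, -0.53, 0.22]]
key 28 -10 0 []
key 28 -10 90 []
key 28 0 0 []
key 28 0 90 []
key 28 10 0 [[-0.08, 0.35, -0.38, -0.43, -0.37, 1.94]]
key 28 10 90 [[-0.08, 0.35, -0.38, -0.43, -0.37, 0.37]]
key 35 -10 0 []
key 35 -10 90 []
key 35 0 0 []
key 35 0 90 []
key 35 10 0 [[-0.12, 0.34, -0.39, -0.65, -0.28, 2.2]]
key 35 10 90 [[-0.12, 0.34, -0.39, -0.65, -0.28, 0.63]]
key 42 -10 0 []
key 42 -10 90 []
key 42 0 0 []
key 42 0 90 []
key 42 10 0 [[-0.23, 0.34, -0.37, -1.03, -0.28, 2.65]]
key 42 10 90 [[-0.23, 0.34, -0.37, -1.03, -0.28, 1.08]]
```

```bash
cat > plan2.py <<'E'
from ikk import *
seeds=[[.2,.3,-.5,j4,-.4,j6] for j4 in(0,-.8,-2.) for j6 in(-1.5,0)]
for nm,t in(("tens",[17.5,86.3,15]),("units",[17.5,7,15])):
 for L in(24,28,32,36):
  for b in(12,16,20,24):
    R=RL(L,b,180);sol={}
    for j0 in seeds:
        j,e=ik(unpan(t)-173*R[:,2],R,np.array(j0,float))
        if e<.5: sol[tuple(j.round(1))]=j.round(2).tolist()
    if sol: print(nm,L,b,list(sol.values()))
E
timeout 550 python3 plan2.py
```

```text
tens 24 12 [[0.27, 0.36, -0.41, -0.11, -0.33, -1.82]]
tens 24 16 [[0.21, 0.37, -0.33, -0.33, -0.41, -1.58]]
tens 24 20 [[0.15, 0.38, -0.27, -0.5, -0.48, -1.38]]
tens 24 24 [[0.09, 0.39, -0.23, -0.64, -0.56, -1.22]]
tens 28 12 [[0.29, 0.35, -0.5, -0.03, -0.19, -1.91]]
tens 28 16 [[0.23, 0.36, -0.38, -0.35, -0.3, -1.55]]
tens 28 20 [[0.15, 0.36, -0.3, -0.56, -0.4, -1.3]]
tens 28 24 [[0.08, 0.38, -0.25, -0.71, -0.49, -1.12]]
tens 32 16 [[0.23, 0.35, -0.42, -0.38, -0.21, -1.5]]
tens 32 20 [[0.15, 0.35, -0.33, -0.64, -0.33, -1.2]]
tens 32 24 [[0.07, 0.37, -0.27, -0.8, -0.44, -0.99]]
tens 36 20 [[0.13, 0.35, -0.33, -0.76, -0.28, -1.04]]
tens 36 24 [[0.04, 0.36, -0.28, -0.93, -0.4, -0.83]]
units 24 12 [[0.11, 0.36, -0.35, -0.27, -0.42, -1.53]]
units 24 16 [[0.05, 0.37, -0.29, -0.44, -0.5, -1.34]]
units 24 20 [[-0.01, 0.38, -0.24, -0.57, -0.58, -1.18]]
units 24 24 [[-0.07, 0.4, -0.19, -0.68, -0.66, -1.05]]
units 28 12 [[0.11, 0.35, -0.4, -0.3, -0.32, -1.5]]
units 28 16 [[0.04, 0.36, -0.32, -0.5, -0.42, -1.26]]
units 28 20 [[-0.02, 0.37, -0.26, -0.65, -0.51, -1.09]]
units 28 24 [[-0.09, 0.39, -0.22, -0.76, -0.6, -0.95]]
units 32 12 [[0.12, 0.34, -0.43, -0.34, -0.23, -1.44]]
units 32 16 [[0.04, 0.35, -0.34, -0.58, -0.35, -1.16]]
units 32 20 [[-0.04, 0.36, -0.28, -0.74, -0.46, -0.96]]
units 32 24 [[-0.11, 0.38, -0.24, -0.85, -0.56, -0.82]]
units 36 16 [[0.01, 0.34, -0.35, -0.71, -0.3, -1.0]]
units 36 20 [[-0.07, 0.35, -0.29, -0.86, -0.42, -0.81]]
units 36 24 [[-0.13, 0.37, -0.25, -0.96, -0.52, -0.67]]
```

The tool at 32° lean, 18° sideways, half-turned, reaches everything well inside the joint limits. I'll move to hover over the units wheel, just below its apex.

```bash
cat >> h.py <<'E'
RW=RL(32,18,180)
E
python3 - <<'E'
from h import *
from ikk import ik
s=arm.read_state();setcmd(s["position"],Ro.from_quat(s["ee_rot"]))
r1=row([3,15,110],RW);r2=row([3,15,45],RW)
print(r1.tolist(),r2.tolist())
j=s["joints"]
for t in([3,15,110],[3,15,45],[32,15,18]):j,e=ik(unpan(t)-173*RW[:,2],RW,j);print(j.round(2),e)
E
```

```text
[0.1891, -0.5681, 0.3277, 0.0374, 0.0679, 0.0286] [0.2471, -0.7019, 0.6181, 0.0374, 0.0679, 0.0286]
[ 0.07  0.15 -0.44 -0.5  -0.43 -1.29] 7.494005416219807e-14
[ 0.03  0.29 -0.37 -0.63 -0.39 -1.11] 1.7053025658242404e-13
[ 0.02  0.35 -0.29 -0.62 -0.41 -1.12] 2.2737367544323206e-13
```

Emit:
carry_out(rows=[[0.05, -0.16, 0.08, 0.012, 0.022, 0.009, -1], [0.1, -0.32, 0.18, 0.025, 0.045, 0.018, -1], [0.19, -0.5, 0.28, 0.037, 0.068, 0.029, -1], [0.19, -0.57, 0.33, 0.037, 0.068, 0.029, -1], [0.22, -0.64, 0.47, 0.037, 0.068, 0.029, -1], [0.247, -0.702, 0.618, 0.037, 0.068, 0.029, -1], [0.247, -0.702, 0.618, 0.037, 0.068, 0.029, -1], [0.247, -0.702, 0.618, 0.037, 0.068, 0.029, -1]])

```text
clock: 8.7
position: [509.6, -85.0, 272.4]
ee_rot: [0.02, 0.95, 0.134, 0.282]
contact_force: [0.1, -0.9, 0.6]
gripper_width: 0.1
grasp_force: 0.0
```

```bash
python3 - <<'E'
from h import *
applied([0.247, -0.702, 0.618, 0.037, 0.068, 0.029])
p,d=arm.get_image("wrist");st();s=arm.read_state();print(s["joints"].round(2))
cv2.imwrite("pics/w3.png",p[:,:,::-1]);np.save("w3.npy",d)
c=arm.calibration("wrist");K=c["mtx"];T=np.linalg.inv(c["cam_to_world"])
def proj(P): q=T[:3,:3]@P+T[:3,3];return K[0,0]*q[0]/-q[2]+K[0,2],K[1,1]*-q[1]/-q[2]+K[1,2],-q[2]
R=Ro.from_quat(s["ee_rot"]).as_matrix()
for a in([0,0,173],[11,8,173],[11,-8,173],[-11,8,173],[-11,-8,173]):print(a,np.round(proj(s["position"]+R@a),1))
print("units apex",np.round(proj(unpan([17.5,7,15])),1))
E
```

```text
t 8.75 tip pan [ 4.2 15.  45.9] cmd [ 2.9 15.2 45.1] F up,left,out [0.6 0.7 0.9] tilt err deg [   4.5   28.2 -177. ] w 0.2
[ 0.03  0.29 -0.36 -0.63 -0.39 -1.12]
[0, 0, 173] [318.2 253.4 160.2]
[11, 8, 173] [332.7 235.6 156.7]
[11, -8, 173] [303.7 235.6 156.8]
[-11, 8, 173] [332.1 270.5 163.6]
[-11, -8, 173] [304.3 270.5 163.6]
units apex [292.7 253.7 189.7]
```

View pics/w3.png

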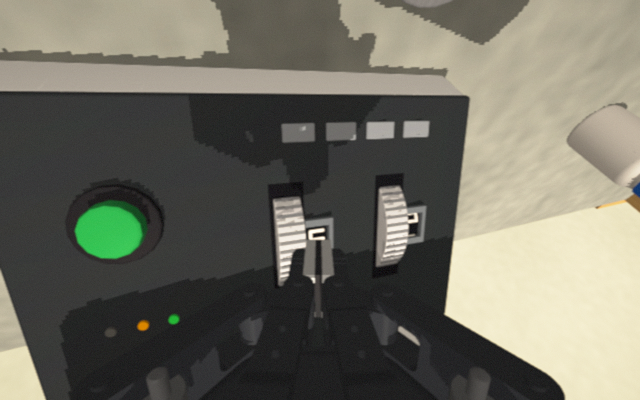

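Seen inverted from the downhill side, the closed tip is at (318,243), beside the units wheel at (287,240). The tip is about 16 mm thick, as assumed. I'll descend to just above the wheel.

```bash
python3 - <<'E'
from h import *
print(row([3,15,20],RW).tolist(),row([3,15,17],RW).tolist())
E
```

```text
[-0.0065, -0.0386, 0.1188, 0.0004, -0.0002, -0.0004] [-0.0073, -0.0433, 0.133, 0.0004, -0.0002, -0.0004]
```

Emit:
carry_out(rows=[[-0.003, -0.019, 0.06, 0, 0, 0, -1], [-0.0065, -0.0386, 0.1188, 0, 0, 0, -1], [-0.0065, -0.0386, 0.1188, 0, 0, 0, -1]])

```text
clock: 9.12
position: [524.2, -86.9, 250.1]
ee_rot: [0.021, 0.95, 0.134, 0.28]
contact_force: [-0.0, -0.2, -1.3]
gripper_width: -0.0
grasp_force: 0.0
```

```bash
python3 - <<'E'
from h import *
applied([-0.0065, -0.0386, 0.1188, 0,0,0]);st()
for o in(18,16,14):print(o,row([3,15,o],RW).tolist())
E
```

```text
t 9.12 tip pan [ 2.8 14.8 18.8] cmd [ 2.9 15.2 20.1] F up,left,out [-0.7 -0.2 -1. ] tilt err deg [   4.8   28.1 -176.9] w -0.0
18 [-0.0005, -0.0031, 0.0095, 0.0004, -0.0002, -0.0004]
16 [-0.001, -0.0062, 0.019, 0.0004, -0.0002, -0.0004]
14 [-0.0016, -0.0093, 0.0285, 0.0004, -0.0002, -0.0004]
```

Emit:
carry_out(rows=[[-0.0005, -0.003, 0.0095, 0, 0, 0, -1], [-0.0005, -0.003, 0.0095, 0, 0, 0, -1]])

```text
clock: 9.38
position: [525.0, -86.9, 249.5]
ee_rot: [0.02, 0.95, 0.134, 0.281]
contact_force: [-0.6, -0.3, 0.2]
gripper_width: -0.1
grasp_force: 0.0
```

Emit:
carry_out(rows=[[-0.0003, -0.0016, 0.005, 0, 0, 0, -1], [-0.0003, -0.0016, 0.005, 0, 0, 0, -1]])

```text
clock: 9.62
position: [525.5, -87.0, 248.8]
ee_rot: [0.02, 0.95, 0.134, 0.281]
contact_force: [0.1, 0.5, -1.0]
gripper_width: -0.2
grasp_force: 0.0
```

```bash
python3 - <<'E'
from h import *
applied([-0.0005, -0.003, 0.0095,0,0,0]);applied([-0.0003, -0.0016, 0.005,0,0,0]);st()
E
```

```text
t 9.62 tip pan [ 3.5 15.  16.9] cmd [ 2.9 15.3 17. ] F up,left,out [-0.5  0.5 -0.9] tilt err deg [   4.6   28.1 -177. ] w -0.2
```

Still no contact, so I'll go down in 1 mm steps.

Emit:
carry_out(rows=[[-0.0003, -0.0016, 0.005, 0, 0, 0, -1], [-0.0003, -0.0016, 0.005, 0, 0, 0, -1]])

```text
clock: 9.88
position: [526.1, -87.1, 248.0]
ee_rot: [0.02, 0.95, 0.134, 0.281]
contact_force: [-2.3, 0.6, 2.0]
gripper_width: 0.3
grasp_force: 1.2
```

Emit:
carry_out(rows=[[-0.0003, -0.0016, 0.005, 0, 0, 0, -1], [-0.0003, -0.0016, 0.005, 0, 0, 0, -1]])

```text
clock: 10.12
position: [526.4, -87.2, 247.6]
ee_rot: [0.02, 0.95, 0.134, 0.281]
contact_force: [-4.9, -0.4, 6.8]
gripper_width: -0.0
grasp_force: 4.1
```

Emit:
carry_out(rows=[[-0.0003, -0.0016, 0.005, 0, 0, 0, -1], [-0.0003, -0.0016, 0.005, 0, 0, 0, -1]])

```text
clock: 10.38
position: [526.6, -87.3, 247.3]
ee_rot: [0.02, 0.95, 0.134, 0.281]
contact_force: [-9.6, -0.5, 10.8]
gripper_width: 0.1
grasp_force: 6.9
```

```bash
python3 - <<'E'
from h import *
for _ in 1,2,3: applied([-0.0003, -0.0016, 0.005,0,0,0])
st()
E
```

```text
t 10.38 tip pan [ 3.6 15.  15.1] cmd [ 2.9 15.3 13.9] F up,left,out [-1.6 -1.7 14.3] tilt err deg [   4.6   28.2 -177. ] w 0.1
```

It touches at about 16 mm out and gives roughly 6.5 N/mm, now 14 N. Next I'll roll up-slope along the tool's -x, checking the force halfway.

Emit:
carry_out(rows=[[-0.025, 0, 0, 0, 0, 0, -1], [-0.05, 0, 0, 0, 0, 0, -1], [-0.075, 0, 0, 0, 0, 0, -1]])

```text
clock: 10.75
position: [539.5, -89.1, 256.4]
ee_rot: [0.02, 0.95, 0.134, 0.282]
contact_force: [-9.1, 0.5, 15.0]
gripper_width: -0.0
grasp_force: 8.9
```

```bash
python3 - <<'E'
from h import *
applied([-0.075,0,0,0,0,0])
st()
E
```

```text
t 10.75 tip pan [19.7 14.9 15.1] cmd [17.9 15.3 13.1] F up,left,out [ 1.1 -0.7 17.5] tilt err deg [   4.5   28.2 -177. ] w -0.0
```

Emit:
carry_out(rows=[[-0.025, 0, 0, 0, 0, 0, -1], [-0.05, 0, -0.001, 0, 0, 0, -1], [-0.07, 0, -0.001, 0, 0, 0, -1], [-0.07, 0, -0.001, 0, 0, 0, -1]])

```text
clock: 11.25
position: [552.1, -90.6, 263.0]
ee_rot: [0.02, 0.95, 0.134, 0.282]
contact_force: [-3.3, 0.7, 8.2]
gripper_width: 0.0
grasp_force: 3.9
```

Emit:
carry_out(rows=[[0, 0, -0.05, 0, 0, 0, -1], [0, 0, -0.1, 0, 0, 0, -1], [0.05, 0, -0.1, 0, 0, 0, -1], [0.1, 0, -0.1, 0, 0, 0, -1], [0.1, 0, -0.1, 0, 0, 0, -1]])

```text
clock: 11.88
position: [523.1, -93.1, 266.2]
ee_rot: [0.021, 0.95, 0.134, 0.28]
contact_force: [0.4, 0.4, 0.6]
gripper_width: 0.2
grasp_force: 0.0
```

```bash
cat >> h.py <<'E'
def asc(name,x0,x1,y0,y1):
    p,_=arm.get_image(name);cv2.imwrite(f"pics/a{len(os.listdir('pics'))}.png",p[:,:,::-1])
    g=cv2.cvtColor(p,cv2.COLOR_RGB2GRAY)[y0:y1,x0:x1][::-1,::-1]
    for l in g: print("".join(" .:-=+*#%@"[min(9,int(x)//26)]*2 for x in l))
def proj(P):
    c=arm.calibration("wrist");K=c["mtx"];T=np.linalg.inv(c["cam_to_world"]);q=T[:3,:3]@P+T[:3,3];return K[0,0]*q[0]/-q[2]+K[0,2],K[1,1]*q[1]/q[2]+K[1,2]
E
python3 - <<'E'
from h import *
applied([-.07,0,-.001,0,0,0]);applied([.1,0,-.1,0,0,0])
st()
a=np.array(proj(unpan([17.5,20,4])),int);print(a)
asc("wrist",a[0]-22,a[0]+22,a[1]-22,a[1]+22)
E
```

```text
t 11.88 tip pan [11.7  8.5 32.1] cmd [12.9  9.  32.6] F up,left,out [0.6 0.5 0.3] tilt err deg [   4.9   28.1 -176.9] w 0.2
[321 240]
..................::--==================--::..........::--==================--::........
..................::--==================--::..........::--==================--::........
....................--==================--::....  ....::--==================--::........
..................::--==================--::....  ....::--==================--::........
....................--==================--::..........::--==================--..........
....................--==================--::..  ..  ..::====================--..........
....................::==================--::..........::==================--::..........
....................::--================--::....  ....::--================--::..........
....................::--==================::..  ......::--================--::..........
....................::--================--::......  ..::--================--::..........
--..................::--================--::......  ..::--================--
[... 2249 characters left out ...]
@@@@@@@@@@@@@@@@@@@@@%%%%##++::..::--======--========================++++++++
::..--##@@@@@@@@@@%%%%##****++++==----::....::--==================++++++++**************
::..::==******++++==--::::................::--====++++++++******************************
::......::::::..............::::::--------====++****************************************
::::........::::::::--------======++++++++++++++****************************************
------------======++++++++++++++++++++++++++++++****************************************
==++++++++++++++++++++++++++++++++++++++++++++++******************************++++++++++
++++++++++++++++++++++++++++++++++++++++++++==++**************++++++++++++==============
```

The units window now reads a centred 6. I'll repeat the same stroke for 7.

```bash
python3 - <<'E'
from h import *
p,q=getcmd();R=q.as_matrix()
for t in([3,15.3,22],[3,15.3,13.8]):print(row(t,R).tolist())
E
```

```text
[0.0468, 0.0127, 0.0625, -0.0, -0.0, -0.0]
[0.0446, -0.0, 0.1014, -0.0, -0.0, -0.0]
```

Emit:
carry_out(rows=[[0.047, 0.0127, 0.03, 0, 0, 0, -1], [0.047, 0.0127, 0.06, 0, 0, 0, -1], [0.0455, 0.006, 0.08, 0, 0, 0, -1], [0.0446, 0, 0.095, 0, 0, 0, -1], [0.0446, 0, 0.1014, 0, 0, 0, -1], [0.0446, 0, 0.1014, 0, 0, 0, -1]])

```text
clock: 12.68
position: [526.7, -87.3, 247.2]
ee_rot: [0.02, 0.95, 0.134, 0.281]
contact_force: [-10.0, 0.4, 11.0]
gripper_width: -0.1
grasp_force: 7.2
```

Emit:
carry_out(rows=[[-0.025, 0, 0, 0, 0, 0, -1], [-0.05, 0, 0, 0, 0, 0, -1], [-0.075, 0, 0, 0, 0, 0, -1], [-0.1, 0, 0, 0, 0, 0, -1], [-0.125, 0, 0, 0, 0, 0, -1], [-0.145, 0, 0, 0, 0, 0, -1], [-0.145, 0, 0, 0, 0, 0, -1]])

```text
clock: 13.55
position: [552.5, -90.6, 263.1]
ee_rot: [0.02, 0.95, 0.134, 0.283]
contact_force: [-3.4, 0.2, 7.2]
gripper_width: -0.3
grasp_force: 4.0
```

Emit:
carry_out(rows=[[0, 0, -0.05, 0, 0, 0, -1], [0, 0, -0.1, 0, 0, 0, -1], [0.05, 0, -0.1, 0, 0, 0, -1], [0.1, 0, -0.1, 0, 0, 0, -1], [0.1, 0, -0.1, 0, 0, 0, -1]])

```text
clock: 14.18
position: [523.3, -93.0, 266.0]
ee_rot: [0.021, 0.95, 0.134, 0.28]
contact_force: [0.4, -0.7, 0.4]
gripper_width: 0.4
grasp_force: 0.0
```

```bash
python3 - <<'E'
from h import *
applied([0.0446, 0, 0.1014,0,0,0]);applied([-.145,0,0,0,0,0]);applied([.1,0,-.1,0,0,0])
st()
a=np.array(proj(unpan([17.5,20,4])),int);print(a)
asc("wrist",a[0]-2,a[0]+22,a[1]-22,a[1]+10)
E
```

```text
t 14.18 tip pan [11.8  8.6 31.8] cmd [13.   9.1 32.3] F up,left,out [ 0.6 -0.7  0. ] tilt err deg [   4.9   28.1 -176.9] w 0.4
[321 240]
++==::..............::--==================::....
----::::::..........::--================--::....
::::::::::::::........--================--::....
::::::............::::--==================--..  
::....::::----==++****++==================--..  
::..::==**##%%@@@@@@@@%%**================--....
::..--**@@@@@@@@@@@@@@@@**================--....
::..--##@@@@@@@@@@@@@@%%++================--..  
::..::++%%%%%%##****++====================--....
::....--====----::::..::----======++++==----::::
::....  ......        ..::::::==**%%%%**====++**
::....      ..    ............==%%@@@@%%==++%%@@
::....        ..    ....    ..==%%@@@@%%==++%%@@
::....    ......      ..    ..==%%@@@@%%==++%%@@
::....  ..    ..      ..    ..==%%@@@@%%====##@@
::....      ....            ..==%%@@@@%%====**##
::....      ..        ....  ..==%%@@@@%%==--====
::........  ..      ..      ..==%%@@@@%%==::----
::....              ..      ..==%%@@@@%%==::--==
::....  ..  ..  ..          ..==%%@@@@%%==::==++
::....      ..              ..==%%@@@@%%==::==**
::....        ..      ..    ..==%%@@@@%%==::==**
::..    ..        ....      ..==%%@@@@%%==::==**
::......  ..      ..          ::++****==::..==++
::....                    ..  ..::::::..  ..--++
::....                                    ..::==
::::..                      ............::::----
::....      ..  ..........::::::::------========
::::......::::::::------========++++++++++++++==
----------========++++++++++++++++++++++++++++++
====++++++++++++++++++++++++++++++++++++++++==++
++++++++++++++++++++++++++++++++++++++++++++==++
```

Units now reads 7. Moving to the tens wheel, I'll start above its apex and roll it down.

```bash
python3 - <<'E'
from h import *
from ikk import ik
p,q=getcmd();R=q.as_matrix();j=arm.read_state()["joints"]
for t in([32,94.6,35],[32,94.6,16],[32,94.6,12.2],[3,94.6,13.5]):
    j,e=ik(unpan(t)-173*R[:,2],R,j);print(row(t,R).tolist(),j.round(2),round(e,2))
E
```

```text
[-0.0938, 0.4122, 0.1152, -0.0, -0.0, -0.0] [ 0.22  0.31 -0.37 -0.43 -0.29 -1.45] 0.0
[-0.0988, 0.3828, 0.2054, -0.0, -0.0, -0.0] [ 0.21  0.35 -0.35 -0.48 -0.28 -1.4 ] 0.0
[-0.0998, 0.3769, 0.2234, -0.0, -0.0, -0.0] [ 0.2   0.36 -0.34 -0.49 -0.28 -1.39] 0.0
[0.0453, 0.3764, 0.2245, -0.0, -0.0, -0.0] [ 0.21  0.35 -0.39 -0.55 -0.24 -1.33] 0.0
```

Emit:
carry_out(rows=[[-0.03, 0.13, 0.03, 0, 0, 0, -1], [-0.06, 0.27, 0.06, 0, 0, 0, -1], [-0.094, 0.412, 0.1, 0, 0, 0, -1], [-0.094, 0.412, 0.115, 0, 0, 0, -1], [-0.097, 0.395, 0.17, 0, 0, 0, -1], [-0.0988, 0.383, 0.2054, 0, 0, 0, -1], [-0.0988, 0.383, 0.2054, 0, 0, 0, -1]])

```text
clock: 15.1
position: [560.6, -12.5, 263.8]
ee_rot: [0.021, 0.95, 0.133, 0.281]
contact_force: [0.1, -0.2, 0.9]
gripper_width: -0.2
grasp_force: 0.0
```

```bash
python3 - <<'E'
from h import *
applied([-0.0988, 0.383, 0.2054,0,0,0]);st()
p,q=getcmd();R=q.as_matrix()
for o in(14.5,13,11.5):print(o,row([32,94.6,o],R).tolist())
E
```

```text
t 15.1 tip pan [32.7 93.2 14.7] cmd [32.  94.6 16. ] F up,left,out [ 0.6 -0.2  0.7] tilt err deg [   4.7   28.  -176.9] w -0.2
14.5 [-0.0004, -0.0025, 0.0071, -0.0, -0.0, -0.0]
13 [-0.0008, -0.0049, 0.0142, -0.0, -0.0, -0.0]
11.5 [-0.0012, -0.0072, 0.0214, -0.0, -0.0, -0.0]
```

Emit:
carry_out(rows=[[-0.0004, -0.0025, 0.0071, 0, 0, 0, -1], [-0.0008, -0.0049, 0.0142, 0, 0, 0, -1], [-0.0008, -0.0049, 0.0142, 0, 0, 0, -1]])

```text
clock: 15.48
position: [562.4, -12.4, 263.3]
ee_rot: [0.02, 0.95, 0.134, 0.283]
contact_force: [-1.4, -2.0, 3.9]
gripper_width: 0.0
grasp_force: 2.2
```

Emit:
carry_out(rows=[[-0.0003, -0.0016, 0.005, 0, 0, 0, -1], [-0.0003, -0.0016, 0.005, 0, 0, 0, -1]])

```text
clock: 15.72
position: [563.3, -12.5, 263.2]
ee_rot: [0.02, 0.949, 0.133, 0.284]
contact_force: [-2.1, -3.3, 8.2]
gripper_width: -0.1
grasp_force: 3.8
```

```bash
python3 - <<'E'
from h import *
applied([-0.0008, -0.0049, 0.0142,0,0,0]);applied([-0.0003, -0.0016, 0.005,0,0,0]);st()
E
```

```text
t 15.72 tip pan [35.6 93.6 12.7] cmd [32.  94.6 12. ] F up,left,out [ 3.3 -3.5  7.7] tilt err deg [   4.1   28.1 -177. ] w -0.1
```

Emit:
carry_out(rows=[[0, 0, 0.003, 0, 0, 0, -1], [0.025, 0, 0.002, 0, 0, 0, -1], [0.05, 0, 0, 0, 0, 0, -1], [0.075, 0, 0, 0, 0, 0, -1]])

```text
clock: 16.23
position: [550.1, -11.0, 256.5]
ee_rot: [0.02, 0.949, 0.134, 0.284]
contact_force: [-12.2, -4.7, 18.6]
gripper_width: 0.0
grasp_force: 10.6
```

Emit:
carry_out(rows=[[0.025, 0, 0, 0, 0, 0, -1], [0.05, 0, 0, 0, 0, 0, -1], [0.075, 0, 0, 0, 0, 0, -1], [0.075, 0, 0, 0, 0, 0, -1]])

```text
clock: 16.73
position: [535.7, -9.1, 246.1]
ee_rot: [0.02, 0.95, 0.134, 0.28]
contact_force: [-10.4, -2.8, 10.4]
gripper_width: -0.2
grasp_force: 6.9
```

Emit:
carry_out(rows=[[0, 0, -0.05, 0, 0, 0, -1], [0, 0, -0.1, 0, 0, 0, -1], [0, 0, -0.15, 0, 0, 0, -1], [0, 0, -0.15, 0, 0, 0, -1]])

```text
clock: 17.23
position: [520.9, -15.8, 270.5]
ee_rot: [0.02, 0.95, 0.134, 0.282]
contact_force: [0.5, -0.5, -0.2]
gripper_width: -0.2
grasp_force: 0.0
```

```bash
python3 - <<'E'
from h import *
applied([.075,0,0,0,0,0]);applied([.075,0,0,0,0,0]);applied([0,0,-.15,0,0,0])
st()
a=np.array(proj(unpan([17.5,100,4])),int);print(a)
asc("wrist",a[0]-12,a[0]+22,a[1]-24,a[1]+18)
E
```

```text
t 17.23 tip pan [ 4.9 85.  42.5] cmd [ 3.5 85.3 42. ] F up,left,out [ 0.3 -0.5 -0.5] tilt err deg [   4.5   28.1 -177. ] w -0.2
[321 243]
..................::--==================--::....  ....::--==========
....................--==================--::..........::--==========
..................::--==================--::..........::--==========
....................--==================--::..    ....::--==========
....................::==================--::..........::============
....................::--================--::....  ....::--==========
....................::--==================::....  ....::============
....................::--================--::..    ....::--==========
....................::--================--::....    ..::--==========
--..................::--================--::....  ....::--==========
==::................::--================--::..........::--==========
--::..................--================--::..    ....::--==========
--::::......    ......--================--::..........::--==========
--::........::::--==++==================--::..........::--=======
[... 1235 characters left out ...]
@@@@@@@@@@
--::..--##@@@@@@@@@@@@@@@@@@@@@@%%##**==::--**%%@@@@@@%%%%%%%%%%%%%%
--::..--**@@@@@@%%%%####**++++====--::....::++%%%%%%%%%%%%########**
--::::..--++++++==----::::............::::--==**####**********++++++
--::....................::::::::------========++++++++++++++++++++++
--::::::::::::::------======++++++++++++++++++++++++****************
==--==--======++++++++++++++++++++++++++++++++****######%%%%%%%%####
++++++++++++++++++++++++++++++++++++++++++++++**%%%%%%%%%%%%%%%%%%%%
++++++++++++++++++++++++++++++++++++++++++++++##%%%%%%%%%%%%%%%%%%%%
++++++++++++++++++++++++++++++++++++++++++++==**%%%%%%%%%%%%%%%%%%%%
++++++++++++++++++++++++++++++++++++++========++##%%%%%%%%%%%%%%%%%%
```

The tens window reads 3, so one more identical down stroke.

```bash
python3 - <<'E'
from h import *
p,q=getcmd();R=q.as_matrix()
for t in([31,94.6,22],[31,94.6,11.8]):print(row(t,R).tolist())
E
```

```text
[-0.1424, 0.0155, 0.1026, -0.0, -0.0, -0.0]
[-0.145, -0.0003, 0.151, -0.0, -0.0, -0.0]
```

Emit:
carry_out(rows=[[-0.07, 0.0155, 0.03, 0, 0, 0, -1], [-0.142, 0.0155, 0.06, 0, 0, 0, -1], [-0.142, 0.0155, 0.1, 0, 0, 0, -1], [-0.1435, 0.007, 0.128, 0, 0, 0, -1], [-0.145, 0, 0.142, 0, 0, 0, -1], [-0.145, 0, 0.151, 0, 0, 0, -1], [-0.145, 0, 0.151, 0, 0, 0, -1]])

```text
clock: 18.15
position: [562.4, -11.9, 262.7]
ee_rot: [0.02, 0.949, 0.134, 0.283]
contact_force: [-4.2, -0.5, 9.1]
gripper_width: -0.2
grasp_force: 5.0
```

Emit:
carry_out(rows=[[0, 0, 0.003, 0, 0, 0, -1], [0.025, 0, 0.002, 0, 0, 0, -1], [0.05, 0, 0, 0, 0, 0, -1], [0.075, 0, 0, 0, 0, 0, -1], [0.1, 0, 0, 0, 0, 0, -1], [0.125, 0, 0, 0, 0, 0, -1], [0.142, 0, 0, 0, 0, 0, -1], [0.142, 0, 0, 0, 0, 0, -1]])

```text
clock: 19.15
position: [536.7, -8.6, 246.7]
ee_rot: [0.02, 0.95, 0.134, 0.281]
contact_force: [-10.5, 0.1, 12.4]
gripper_width: 0.5
grasp_force: 8.1
```

Emit:
carry_out(rows=[[0, 0, -0.05, 0, 0, 0, -1], [0, 0, -0.1, 0, 0, 0, -1], [0, 0, -0.15, 0, 0, 0, -1], [0, 0, -0.15, 0, 0, 0, -1]])

```text
clock: 19.65
position: [521.5, -16.0, 270.5]
ee_rot: [0.02, 0.95, 0.134, 0.282]
contact_force: [-0.4, 1.0, -0.4]
gripper_width: -0.0
grasp_force: 0.0
```

```bash
python3 - <<'E'
from h import *
applied([-.145,0,.151,0,0,0]);applied([.142,0,0,0,0,0]);applied([0,0,-.15,0,0,0])
st()
a=np.array(proj(unpan([17.5,100,4])),int);print(a)
asc("wrist",a[0]-6,a[0]+22,a[1]-24,a[1]+10)
E
```

```text
t 19.65 tip pan [ 5.4 84.9 42.3] cmd [ 4.1 85.4 41.8] F up,left,out [-0.6  0.9 -0.1] tilt err deg [   4.5   28.1 -177. ] w -0.0
[322 242]
==--..................::--================--::......  ..
++==::................::--==================::..........
====--................::--================--::....    ..
==--::::............  ..--================--::....  ....
==--::::............::::--================--::..  ..  ..
==::::....::--==++****##**==================::..........
==--::..::++##@@@@@@@@@@%%**================--..........
==--::..==%%@@@@@@@@@@@@%%**================--......  ..
==--::..==%%@@@@@@@@%%%%**==================--....  ....
==--::..::++##****++====----================--..  ......
==--::....::::::........::--================--..........
==--::..              ..::--======++++======----::::::--
==--::..    ........::::--==++**##%%%%##++==++**********
==--::....::--==++++****##%%%%@@@@@@@@@@##==##@@@@@@@@@@
==--::..::++##%%@@@@@@@@@@@@@@@@@@@@@@@@##==##@@@@@@@@%%
==--::..==%%@@@@@@@@@@@@@@@@@@@@@@@@%%##==--++######****
==--::..==%%@@@@@@@@@@%%%%##****++++==--..::==++**
[... 275 characters left out ...]
**--==##@@@@@@@@
==--::..==%%@@@@@@@@@@@@@@@@@@@@@@@@@@@@**----##%%@@@@@@
==--::..==%%@@@@@@@@@@@@@@@@@@@@@@@@@@%%++::--##%%%%%%%%
==--::..==%%@@@@@@@@@@@@@@%%%%##****++==--..--++####****
==--::..--**%%%%##****++++==----::..........::==++++++++
==--::....--==----::..............::::::----==++++++****
==--::..............::::--------====++++++++++++**######
==------::------========++++++++++++++++++++++**##%%%%%%
==========++++++++++++++++++++++++++++++++++++**##%%%%%%
++++++++++++++++++++++++++++++++++++++++++++++++**######
++++++++++++++++++++++++++++++++++++++++++++++++********
++++++++++++++++++++++++++++++++++++++++++++==++**##****
++++++++++++++++++++++++++++++++========--------++**++++
```

The tens window reads 2. Next is the start key. I'll traverse at 45 mm out and come down over the key with the tip's low corner at its centre.

```bash
python3 - <<'E'
from h import *
from ikk import ik
p,q=getcmd();R=q.as_matrix();j=arm.read_state()["joints"]
for t in([-10.6,-83.6,45],[-10.6,-83.6,20],[-10.6,-83.6,9]):
    j,e=ik(unpan(t)-173*R[:,2],R,j);print(row(t,R).tolist(),j.round(2),round(e,2))
E
```

```text
[0.0736, -0.7995, -0.2738, -0.0, -0.0, -0.0] [-0.22  0.31 -0.31 -0.75 -0.54 -0.81] 0.0
[0.067, -0.8382, -0.1551, -0.0, -0.0, -0.0] [-0.22  0.36 -0.29 -0.79 -0.53 -0.77] 0.0
[0.0641, -0.8552, -0.1029, -0.0, -0.0, -0.0] [-0.23  0.39 -0.28 -0.8  -0.52 -0.75] 0.0
```

Emit:
carry_out(rows=[[0.02, -0.2, -0.08, 0, 0, 0, -1], [0.04, -0.42, -0.16, 0, 0, 0, -1], [0.06, -0.62, -0.22, 0, 0, 0, -1], [0.074, -0.8, -0.274, 0, 0, 0, -1], [0.074, -0.8, -0.274, 0, 0, 0, -1], [0.07, -0.82, -0.21, 0, 0, 0, -1], [0.067, -0.838, -0.155, 0, 0, 0, -1], [0.067, -0.838, -0.155, 0, 0, 0, -1]])

```text
clock: 20.7
position: [500.4, -182.4, 241.7]
ee_rot: [0.02, 0.95, 0.134, 0.28]
contact_force: [0.5, 0.3, 0.7]
gripper_width: -0.0
grasp_force: 0.0
```

```bash
python3 - <<'E'
from h import *
applied([0.067, -0.838, -0.155,0,0,0]);st()
p,q=getcmd();R=q.as_matrix()
for o in(15,12,9,8):print(o,row([-10.6,-83.6,o],R).tolist())
E
```

```text
t 20.7 tip pan [-11.4 -82.7  18.4] cmd [-10.6 -83.6  20. ] F up,left,out [0.8 0.4 0.3] tilt err deg [   4.9   28.2 -177. ] w -0.0
15 [-0.0013, -0.0079, 0.0236, -0.0, -0.0, -0.0]
12 [-0.0021, -0.0126, 0.0379, -0.0, -0.0, -0.0]
9 [-0.0029, -0.0172, 0.0521, -0.0, -0.0, -0.0]
8 [-0.0032, -0.0188, 0.0568, -0.0, -0.0, -0.0]
```

Emit:
carry_out(rows=[[-0.0013, -0.0079, 0.0236, 0, 0, 0, -1], [-0.0021, -0.0126, 0.0379, 0, 0, 0, -1], [-0.0029, -0.0172, 0.0521, 0, 0, 0, -1], [-0.0032, -0.0188, 0.0568, 0, 0, 0, -1], [-0.0032, -0.0188, 0.0568, 0, 0, 0, -1]])

```text
clock: 21.32
position: [505.7, -183.8, 234.8]
ee_rot: [0.019, 0.95, 0.135, 0.281]
contact_force: [-10.4, 2.0, 12.0]
gripper_width: -0.0
grasp_force: 7.9
```

```bash
python3 - <<'E'
from h import *
applied([-0.0032, -0.0188, 0.0568,0,0,0]);st()
E
```

```text
t 21.32 tip pan [-10.6 -83.1   9.8] cmd [-10.6 -83.6   8. ] F up,left,out [-1.8  0.7 15.9] tilt err deg [   4.7   28.4 -177. ] w -0.0
```

The key takes 15.9 N with the tip down at 9.8 mm, so it's fully pressed. I'll release it, back off and verify.

Emit:
carry_out(rows=[[0.003, 0.019, -0.057, 0, 0, 0, -1], [0.008, 0.06, -0.17, 0, 0, 0, -1], [0.008, 0.06, -0.3, 0, 0, 0, -1], [0.008, -0.1, -0.5, 0, 0, 0, -1], [0, 0.15, -0.6, 0, 0, 0, -1], [0, 0.4, -0.6, 0, 0, 0, -1], [0, 0.5, -0.6, 0, 0, 0, -1], [0, 0.5, -0.6, 0, 0, 0, -1]])

```text
clock: 22.32
position: [438.0, -116.0, 357.5]
ee_rot: [0.019, 0.95, 0.134, 0.282]
contact_force: [-0.3, -0.4, -0.3]
gripper_width: 0.1
grasp_force: 0.0
```

```bash
python3 - <<'E'
from h import *
p,d=arm.get_image("wrist");q=p[::-1,::-1,::-1];cv2.imwrite("pics/final.png",q);st()
t,_=arm.get_image("top");cv2.imwrite("pics/top_final.png",np.vstack([t[:,:,::-1]]))
p0=cv2.imread("pics/top0.png").astype(int);df=np.abs(t[:,:,::-1].astype(int)-p0).max(2)
for nm,(u,v) in dict(ring=(322,199),shaft=(390,206),cal=(450,280),mic=(240,260),mag=(190,235),jar=(203,123)).items():print(nm,np.percentile(df[v-20:v+20,u-20:u+20],[50,95]))
E
```

```text
t 22.38 tip pan [ -2.1 -25.7 153.1] cmd [-10.6 -83.6   8. ] F up,left,out [-0.3  0.5 -0.2] tilt err deg [   4.5   28.2 -177. ] w 0.1
ring [ 52.   171.05]
shaft [ 75. 110.]
cal [ 2.   48.15]
mic [2. 4.]
mag [2. 4.]
jar [2. 4.]
```

View pics/final.png

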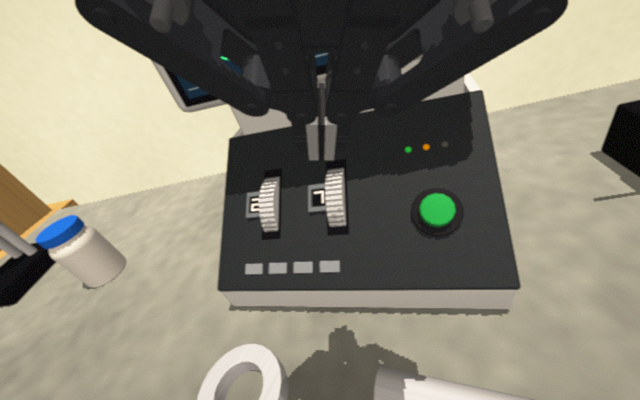

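The turned-upright wrist view shows 2 at (254,205), 7 at (320,198) and the key sprung back at (437,210). The ring gauge and shaft still lie in front of the console. The changes at their spots in the top view come from the arm and its shadow crossing them.

```bash
python3 -c "
from bench import arm
print(arm.job_done())"
```

```text
the job is handed in; nothing more can be done
None
```

The windows read 2 on the left and 7 on the right, both clicked home; the start key was then pressed fully and released, and the job was handed in at about 22 s with the arm clear and nothing else touched.

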